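# Refill the tilt-out produce bin

## Robot

A 6-joint arm with a two-finger parallel gripper is mounted at the origin on the work surface; the furniture and walls round the work are solid. World frame = base frame: x ahead of the robot, y to its left, z up, the work surface at z = 0. Lengths are in m, angles in rad, forces in N, time in s.
With the tool pointing down it reaches from about 0.35 to 0.775 m from the base axis. Payload 7.3 kg.
Tool frame: the origin (TCP) lies at the very end of the fingers, on their centre line; the grasp point (between the pads) lies 19 mm behind it; z points along the fingers, y is the line along which they close (so a half turn about z gives the same grasp; the last joint's range is limited). The gripper opens to 92 mm and grips with 3 to 60 N. Pads are 19 mm wide; open, the fingers measure 130 mm over their backs; the gripper's body (75 mm by 190 mm) begins 47 mm behind the grasp point.
Start: joints at [-1.412, 0.342, 1.524, -0, 1.275, -0.146], TCP at [0.158, -0.501, 0.189] pointing down, gripper open.
Joint ranges: [-2.53, 2.53], [-0.77, 2.02], [0.04, 2.7], [-1, 4.14], [0.28, 2.66], [-3.11, 3.11]. Speed limits (rad/s): [2.57, 2.57, 3.14, 3.14, 3.14, 3.14].

## Interface

Orientations are given as a 3x3 rotation matrix whose columns are the frame's x, y, z axes.
In Python, from plant import robot gives the robot as it stands.
- The arm moves only by the shell command python3 -m creep 'ROWS' [OPENING] [FORCE]. ROWS is JSON, a list of rows, each a list of 2 entries, a list of its own where there are three numbers: the shift along the tool's x, y, z in m, then the turn about the tool's z in rad. In form: [[[dx, dy, dz], roll], ...]. A call has 1 to 5 rows; each row shifts and turns the commanded pose from where the row before left it, along the tool's axes as they then stand; what a row does not reach is not made up. A row lasts 1/12 s, in which the tool goes at most 41.7 mm and 7.16 degrees, less where a joint would pass 70% of its speed; a pose out of reach is approached as far as the arm can. A call with a gripper value outside its range is refused whole. OPENING is the opening, from 0 (shut) to 1 (fully open), set as the call begins (- or left out, the last holds). The fingers move at their own pace and stop on an object; FORCE is the grip in N (left out, the last holds). Time passes only in rows, so rows that do not move let the fingers close. It gives the time, the measured TCP pose, the force, the opening and the grip force at its end, in the units of the state.
- robot.get_obs(): the state, without advancing time (a new reading comes with each control period).
- robot.get_image(name): name is "side" or "top" or "wrist"; returns (picture, depth): 400x640x3 uint8, blue, green, red; 400x640 float32, m along the optical axis (not along the pixel's ray), 0 where there is no reading.
- robot.camera_info(name): a dict with "mtx" (3x3 intrinsics, pixels), "T" (4x4, takes a point from camera to world coordinates). Camera axes: x right, y up, looking along -z (the intrinsics and any distortion apply to the point x, -y, -z); pixel columns grow to the right and rows downward; lengths in m; the calibration is good to about 2 mm. A picture is of the moment at which its call begins: read the wrist's pose just before it. camera_info takes no time and is no camera call; for the wrist camera it gives the pose at the moment of the call.
- robot.finish_job(): hands the job in; it is judged then, once.
The state is a dict: "t": time; "joints": joint angles; "joint_vel": joint speeds; "joint_torque": joint torques, N m; "eef_pos": TCP position; "tool_rot": TCP orientation; "ft_force": force on the tool from outside, world axes, zero at the start; "moment": the same for the moment, N m; "grip_width": opening from 0.0 (shut) to 1.0 (fully open); "finger_force": force on a finger pad.
Only numpy, scipy, OpenCV 4.12 (cv2) and the standard library are available. Lean on these libraries where they do the work, as an engineer would, in place of code of your own. Each camera call takes 0.05 s, during which the arm holds its last target. There are 200 camera calls.

## Task

Refill the tilt-out bin with the three lemons from the wooden tote: first stand the pepper mill upright on the worktop where the bin's front cannot reach it, then pull the front open fully to its stop, lift the tote by its handle and pour all three lemons into the open bin. Set the empty tote back down upright on the worktop, leave the bin fully open and the pepper mill standing clear, and do not disturb the other things.

Things in the scene. Friction and masses are not known exactly. Their poses are not given: they have to be found in the camera images.
- bin: Tilt-out produce bin: a white box 155 deep x 256 wide x 190 mm high, fixed, roofed, its near side closed by a hinged light-wood front. Origin on the worktop under the hinge line, mid-width; -x points out of the front, y along the width, z up. The box spans x = 0 to 155 mm (the roof from -4), y = -128 to 128 mm.
- bin_hinge (a point): Middle of the front's hinge line, 12 mm above the worktop, straight above the bin's origin. The hinge axis runs along the bin's y.
- bin_front (a joint): Tilt of the bin's front, rad: 0 closed, 0.7 fully open at its stop; starts at 0 to 0.04. Opening swings its top out and down (to the bin's -x) about bin_hinge. Friction hinge (0.35 N m; the moving part weighs 0.6 kg): needs 2 to 6 N at the pull and stays where it is left.
- bin_bucket (a point): On the hinge line, mid-width, turning with the front: z up the inner face of the 12 mm panel (x = -12 to 0, up to z = 166), x to the bucket's back, y along the width; parallel to the bin's frame when closed. The bucket behind the panel is an open-topped box: inside x = 0 to 125, y = -113 to 113 mm, floor z = 5; back wall up to z = 105, the side walls' tops slope from 166 to 105.
- bin_front_top (a point): Middle of the top inner edge of the front panel (x = 0, z = 166 mm in the frame of bin_bucket, same axes). Fully open it is 107 mm out from the hinge line and 139 mm above the worktop (the panel's outer edge 116 mm out); the mouth to pour into then is the gap, about 100 mm x 226 mm, between it and the roof's front edge, 190 mm high.
- bin_pull (a point): Grip point on the steel tab pull, which stands straight out of the front near its top, mid-width: 20 mm wide (along y), 16 mm high, reaching 51 mm out from the panel's face to a 22 mm round end. The grip point is 30 mm out from the face: x = -42, y = 0, z = 150 mm in the frame of bin_bucket, same axes.
- pepper_mill: Dark wooden pepper mill, 58 mm in diameter, 160 mm tall, 0.18 kg, loose, standing in the way close before the bin's front. Origin at the centre of its underside, z up. Its head is 50 mm across at its widest, from 116 to 149 mm height (a good place to grip), with a 12 mm knob on top up to 160 mm.
- tote: Wooden fruit tote with three lemons, loose, 0.2 kg empty: trough 200 mm long (x), 88 wide (y; 100 over the handle posts), walls 5 thick, 50 high on three sides; the +x end is the open mouth with a 6 mm lip above the 5 mm floor. Origin under its centre, z up. A bar handle runs lengthwise above it on two arches (x = -45, +45 mm, 16 mm wide, up to 98 high); lemons pass beneath.
- tote_grip (a point): Middle of the tote's handle bar, 101 mm above the tote's underside: the bar runs along the tote's x, 130 mm long, 22 mm wide (y), 26 mm high. Between the arches it is free for 74 mm. Frame as the tote.
- tote_mouth (a point): Top middle of the lip at the tote's mouth: x = 97.5, y = 0, z = 11 mm in the tote's frame. The lemons start to roll out over it when the mouth is tipped down by roughly 0.7 to 0.9 rad.
- lemon_1_center (a point): Centre of one of the three alike yellow lemons (71 x 53 x 51 mm, about 70 g) that lie in a row in the tote, long axis across it.
- lemon_2_center (a point): Centre of one of the three alike yellow lemons (71 x 53 x 51 mm, about 70 g) that lie in a row in the tote, long axis across it.
- lemon_3_center (a point): Centre of one of the three alike yellow lemons (71 x 53 x 51 mm, about 70 g) that lie in a row in the tote, long axis across it.
- speaker: Small dark cloth-covered speaker, 201 (its x) x 71 x 89 mm high, lying lengthwise. A bystander: leave it alone. Origin at the centre of its underside, z up.
- salt_shaker: Glass salt shaker with grey cap, 44 mm in diameter, 90 mm tall. A bystander: leave it alone. Origin at the centre of its underside, z up.
- copper_jar: Low glass jar with a copper lid, 62 mm in diameter, 60 mm tall. A bystander: leave it alone. Origin at the centre of its underside, z up.
- candle: Candle in a pale jar, 79 mm in diameter, 80 mm tall. A bystander: leave it alone. Origin at the centre of its underside, z up.
- cereal_bowl: Green bowl, 140 mm across, 60 mm tall. A bystander: leave it alone. Origin at the centre of its underside, z up.
- sugar_jar: Glass jar with yellow lid, 88 mm in diameter, 190 mm tall. A bystander: leave it alone. Origin at the centre of its underside, z up.
- water_glass: Clear drinking glass, 77 mm in diameter, 89 mm tall. A bystander: leave it alone. Origin at the centre of its underside, z up.
Mind the look-alikes: they are no part of the job. Leave any red look-alike of the part that bears lemon_2_center alone.

How it is judged:
By the outcome, as a careful person would: the job done as asked, in the order asked, and still so for the second after the job is handed in, with the robot touching nothing.
It also fails if it takes over 72 s, if anything falls off the work surface, if the arm or the gripper's body presses on something with over 40 N, if the wrist force passes 120 N, or if a joint passes its speed limit or range.

## Working session

There is one attempt and no reset: what is moved stays moved. The work goes in short steps, Python scripts to look and compute and a shell command to move; the robot and the scene stay as the last step left them, time stands still between calls to the robot, and variables do not carry over. Pictures are saved under pics/ and viewed, at most 10 in all, crops included, and the job is handed in when it is done.

```bash
mkdir -p pics; cat > h.py <<'E'
import numpy as np, cv2
from plant import robot
def ray(name,u,v,ci=None):
    ci=ci or robot.camera_info(name); K=np.array(ci["mtx"]);T=np.array(ci["T"])
    d=np.array([(u-K[0,2])/K[0,0],-(v-K[1,2])/K[1,1],-1.0])
    return T[:3,3],T[:3,:3]@d
def onz(name,u,v,z,ci=None):
    o,d=ray(name,u,v,ci); return o+d*(z-o[2])/d[2]
def cloud(name,depth,ci=None):
    ci=ci or robot.camera_info(name); K=np.array(ci["mtx"]);T=np.array(ci["T"])
    v,u=np.mgrid[:depth.shape[0],:depth.shape[1]]
    p=np.stack([(u-K[0,2])/K[0,0]*depth,-(v-K[1,2])/K[1,1]*depth,-depth],-1)
    return p@T[:3,:3].T+T[:3,3]
E
python3 - <<'E'
from h import *
np.set_printoptions(precision=3,suppress=True)
print(robot.get_obs())
for n in("top","side","wrist"):
    ci=robot.camera_info(n);print(n,{k:(np.array(v) if k in("mtx","T") else v) for k,v in ci.items()})
    im,d=robot.get_image(n);cv2.imwrite(f"pics/{n}0.png",im);np.savez(f"{n}0.npz",im=im,d=d);print((d>0).mean())
E
```

```text
{'t': 0.0, 'joints': array([-1.412,  0.343,  1.525,  0.   ,  1.275, -0.146]), 'joint_vel': array([ 0.002,  0.004, -0.   , -0.   , -0.001,  0.001]), 'joint_torque': array([ -0.   , -43.124, -24.422,   0.072,   0.056,  -0.   ]), 'eef_pos': array([ 0.157, -0.5  ,  0.189]), 'tool_rot': array([[ 0.954,  0.3  , -0.   ],
       [ 0.3  , -0.954,  0.002],
       [ 0.   , -0.002, -1.   ]]), 'ft_force': array([-0.071, -0.018,  0.32 ]), 'moment': array([-0.065,  0.021, -0.004]), 'finger_force': 0.0, 'grip_width': 1.0034060022768498}
top {'mtx': array([[450.57 ,   0.   , 317.765],
       [  0.   , 450.57 , 202.721],
       [  0.   ,   0.   ,   1.   ]]), 'T': array([[ 0.211,  0.927, -0.311,  0.086],
       [-0.977,  0.202, -0.062, -0.051],
       [ 0.005,  0.317,  0.948,  1.518],
       [ 0.   ,  0.   ,  0.   ,  1.   ]])}
0.99614453125
side {'mtx': array([[484.981,   0.   , 320.603],
       [  0.   , 484.981, 205.372],
       [  0.   ,   0.   ,   1.   ]]), 'T': array([[ 0.967,  0.075, -0.244,  0.098],
       [-0.254,  0.352, -0.901, -1.559],
       [ 0.018,  0.933,  0.359,  0.792],
       [ 0.   ,  0.   ,  0.   ,  1.   ]])}
0.771625
wrist {'mtx': array([[338.156,   0.   , 315.949],
       [  0.   , 338.156, 198.238],
       [  0.   ,   0.   ,   1.   ]]), 'T': array([[ 0.3  ,  0.908,  0.291,  0.236],
       [-0.954,  0.286,  0.09 , -0.474],
       [-0.002, -0.305,  0.952,  0.384],
       [ 0.   ,  0.   ,  0.   ,  1.   ]])}
0.99616015625
```

View pics/top0.png

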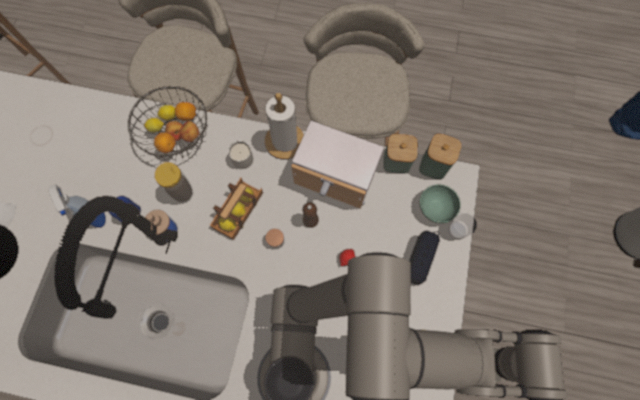

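View pics/side0.png

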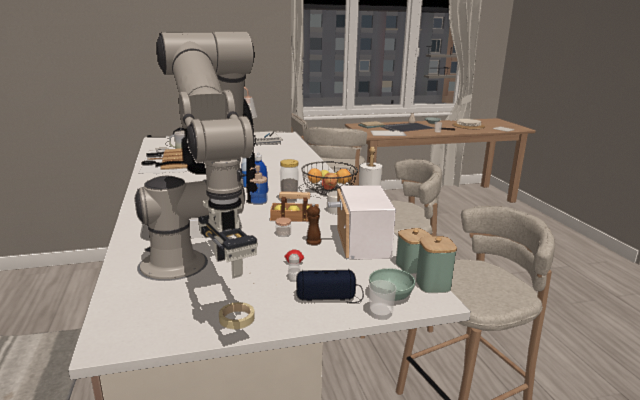

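```bash
python3 - <<'E'
from h import *
np.set_printoptions(precision=3,suppress=True)
f=np.load("top0.npz");im,d=f["im"],f["d"]
P=cloud("top",d);np.save("P.npy",P)
c=cv2.resize(im[115:275,190:390],None,fx=4,fy=4,interpolation=cv2.INTER_CUBIC);c=c[:600]
cv2.imwrite("pics/crop.png",c)
v,u=np.mgrid[:400,:640]
def reg(u0,u1,v0,v1): return (u>=u0)&(u<u1)&(v>=v0)&(v<v1)
m=reg(280,390,115,210)&(abs(P[...,2]-.19)<.012)
print("roof",P[m].mean(0),m.sum()); r=cv2.minAreaRect((P[m][:,:2]*1000).astype(np.float32));print(r, cv2.boxPoints(r))
m=reg(295,325,195,235)&(P[...,2]>.11); print("mill head",np.median(P[m],0),P[m].max(0),P[m].min(0),m.sum())
m=reg(205,265,175,240)&(P[...,2]>.095); print("bar",P[m].mean(0),m.sum()); r=cv2.minAreaRect((P[m][:,:2]*1000).astype(np.float32));print(r,cv2.boxPoints(r))
m=reg(205,265,175,240)&(P[...,2]>.035)&(P[...,2]<.08);r=cv2.minAreaRect((P[m][:,:2]*1000).astype(np.float32));print("tote walls",r)
hsv=cv2.cvtColor(im,cv2.COLOR_BGR2HSV)
m=reg(205,265,175,240)&(hsv[...,0]>22)&(hsv[...,0]<34)&(hsv[...,1]>170)&(hsv[...,2]>110);print("yellow",P[m].mean(0),m.sum())
print("heights: table",np.median(P[reg(330,345,215,235)],0))
# all objects above table
m=((P[...,2]>.03)&(P[...,0]>.2)&(P[...,0]<.95)&(abs(P[...,1])<.6)).astype(np.uint8)
n,l,s,ce=cv2.connectedComponentsWithStats(m)
for i in range(1,n):
    if s[i,4]>30:
        q=P[l==i];print(ce[i].round(),s[i,4],q.mean(0),q.min(0),q.max(0))
E
```

```text
roof [0.694 0.012 0.19 ] 3731
((697.6588134765625, 50.045654296875), (335.50933837890625, 178.1778564453125), 80.09756469726562) [[ 581.048  -99.889]
 [ 756.572 -130.531]
 [ 814.269  199.98 ]
 [ 638.746  230.622]]
mill head [0.508 0.061 0.143] [0.562 0.088 1.518] [ 0.086 -0.051  0.11 ] 207
bar [0.481 0.305 0.154] 485
((336.49407958984375, 136.58221435546875), (612.158935546875, 131.57574462890625), 48.87987518310547) [[  85.644  -50.733]
 [ 184.764 -137.262]
 [ 587.344  323.897]
 [ 488.224  410.427]]
tote walls ((494.99212646484375, 318.7770080566406), (102.42716217041016, 198.9178466796875), 73.41756439208984)
yellow [0.458 0.31  0.065] 185
heights: table [ 0.519 -0.034 -0.001]
[186. 126.] 1159 [0.729 0.555 0.103] [0.598 0.483 0.032] [0.869 0.6   0.129]
[282. 121.] 1376 [0.77  0.213 0.191] [0.741 0.167 0.03 ] [0.838 0.269 0.324]
[335. 163.] 4931 [0.672 0.011 0.172] [ 0.559 -0.128  0.03 ] [0.797 0.15  0.202]
[400. 151.] 1050 [ 0.789 -0.195  0.108] [ 0.748 -0.249  0.031] [ 0.856 -0.146  0.143]
[440. 155.] 1242 [ 0.796 -0.327  0.128] [ 0.758 -0.386  0.031] [ 0.866 -0.279  0.172]
[240. 153.] 490 [0.686 0.353 0.062] [0.646 0.314 0.031] [0.729 0.394 0.089]
[173. 181.] 1010 [0.504 0.513 0.153] [0.471 0.481 0.031] [0.555 0.569 0.198]
[234. 207.] 1328 [0.483 0.317 0.07 ] [0.388 0.247 0.03 ] [0.602 0.39  0.122]
[451. 210.] 837 [ 0.636 -0.404  0.054] [ 0.549 -0.485  0.03 ] [ 0.725 -0.293  0.095]
[120. 222.] 2911 [0.309 0.533 0.327] [0.2   0.468 0.032] [0.415 0.582 0.539]
[309. 213.] 304 [0.506 0.061 0.111] [0.487 0.036 0.032] [0.538 0.088 0.164]
[274. 237.] 293 [0.414 0.161 0.057] [0.385 0.132 0.031] [0.447 0.192 0.068]
[372. 273.] 4994 [ 0.286 -0.144  0.503] [ 0.2   -0.375  0.03 ] [0.557 0.102 0.759]
[534. 336.] 618 [ 0.211 -0.474  0.576] [ 0.2   -0.535  0.535] [ 0.23  -0.379  0.616]
```

View pics/crop.png

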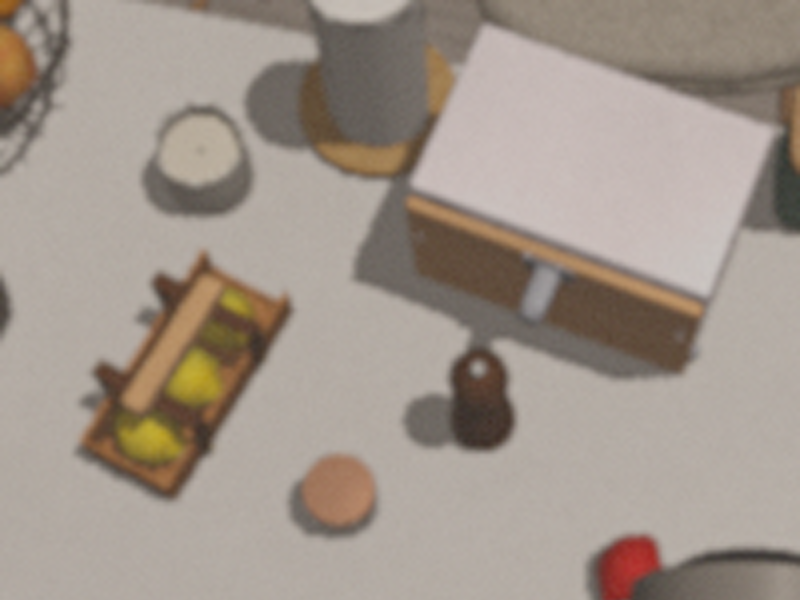

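```bash
python3 - <<'E'
from h import *
np.set_printoptions(precision=3,suppress=True)
f=np.load("top0.npz");im,d=f["im"],f["d"];P=np.load("P.npy")
v,u=np.mgrid[:400,:640]
m=((abs(P[...,2]-.19)<.01)&(u>285)&(u<390)&(v>120)&(v<210)).astype(np.uint8)
hsv=cv2.cvtColor(im,cv2.COLOR_BGR2HSV); m&=(hsv[...,1]<60).astype(np.uint8)
m=cv2.morphologyEx(m,cv2.MORPH_OPEN,np.ones((5,5)))
n,l,s,ce=cv2.connectedComponentsWithStats(m);i=1+s[1:,4].argmax();q=P[l==i]
r=cv2.minAreaRect((q[:,:2]*1000).astype(np.float32));print("roof",r,"\n",cv2.boxPoints(r))
def box(u0,u1,v0,v1,z0,z1):
    k=(u>=u0)&(u<u1)&(v>=v0)&(v<v1)&(P[...,2]>z0)&(P[...,2]<z1);return P[k]
q=box(205,265,175,245,.106,.13);r=cv2.minAreaRect((q[:,:2]*1000).astype(np.float32));print("bar",len(q),r)
q=box(205,265,175,245,.012,.13);r=cv2.minAreaRect((q[:,:2]*1000).astype(np.float32));print("tote",r)
c=np.array(r[0])/1000;
b=cv2.boxPoints(r)/1000;e=[b[1]-b[0],b[2]-b[1]];e=max(e,key=np.linalg.norm);e/=np.linalg.norm(e);e*=np.sign(e[0])
t=(q[:,:2]-c)@e
for a in range(-105,105,10):
    k=(t*1000>=a)&(t*1000<a+10);
    if k.any(): print(a,k.sum(),np.percentile(q[k,2],[10,50,90]))
q=box(295,325,195,235,.118,.15);print("mill head",len(q),(q.max(0)+q.min(0))/2,q.max(0)-q.min(0)); q=box(295,325,195,235,.15,.17);print("knob",len(q),q.mean(0))
s=(hsv[...,1]<70)&(u>315)&(u<335)&(v>175)&(v<200)&(P[...,2]>.13)&(P[...,2]<.185);print("pull",s.sum(),P[s].mean(0),P[s].min(0),P[s].max(0))
E
```

```text
roof ((698.5975952148438, 9.571426391601562), (256.0897521972656, 162.40745544433594), 80.09756469726562) 
 [[ 596.584 -102.601]
 [ 756.572 -130.531]
 [ 800.612  121.744]
 [ 640.624  149.673]]
bar 252 ((495.037841796875, 318.33740234375), (24.103801727294922, 127.15123748779297), 73.00548553466797)
tote ((496.5704650878906, 324.20263671875), (217.59715270996094, 197.71942138671875), 19.432252883911133)
-105 34 [0.018 0.041 0.054]
-95 27 [0.021 0.046 0.053]
-85 55 [0.023 0.04  0.052]
-75 111 [0.032 0.048 0.091]
-65 106 [0.042 0.054 0.1  ]
-55 116 [0.035 0.058 0.113]
-45 85 [0.023 0.052 0.114]
-35 109 [0.031 0.048 0.115]
-25 133 [0.035 0.054 0.111]
-15 93 [0.04  0.058 0.114]
-5 99 [0.033 0.058 0.114]
5 79 [0.04  0.096 0.116]
15 111 [0.032 0.056 0.113]
25 81 [0.034 0.052 0.115]
35 62 [0.033 0.076 0.116]
45 83 [0.035 0.055 0.11 ]
55 37 [0.04  0.059 0.101]
65 7 [0.015 0.05  0.096]
75 12 [0.014 0.043 0.051]
85 18 [0.015 0.04  0.05 ]
95 12 [0.015 0.034 0.049]
mill head 159 [0.524 0.061 0.135] [0.075 0.053 0.031]
knob 28 [0.518 0.06  0.155]
pull 136 [0.589 0.028 0.166] [0.559 0.004 0.131] [0.619 0.049 0.184]
```

```bash
cat >> h.py <<'E'
BO=np.array([.624,.0225]);BX=np.array([.985,-.172]);BY=np.array([.172,.985])
def bin2w(x,y): return BO+x*BX+y*BY
def rel(target,o=None):
    o=o or robot.get_obs();return np.array(o["tool_rot"]).T@(np.array(target)-o["eef_pos"])
def st():
    o=robot.get_obs();R=o["tool_rot"];p=o["eef_pos"];b=p[:2]-BO
    print("t %.2f p %s bin(%.3f,%.3f) xang %.1f f %s w %.3f ff %.1f"%(o["t"],np.round(p,4),b@BX,b@BY,np.degrees(np.arctan2(R[1,0],R[0,0])),np.round(o["ft_force"],1),o["grip_width"],o["finger_force"]));return o
E
python3 - <<'E'
from h import *
np.set_printoptions(precision=3,suppress=True)
f=np.load("top0.npz");im,d=f["im"],f["d"];P=np.load("P.npy")
v,u=np.mgrid[:400,:640]
k=(u>=205)&(u<265)&(v>=175)&(v<245)&(P[...,2]>.003)&(P[...,2]<.13);q=P[k]
e=np.array([.956,-.292]);n=np.array([.292,.956]);c=np.array([.495,.3185])
t=(q[:,:2]-c)@e*1000;w=(q[:,:2]-c)@n*1000
for a in range(-110,110,10):
    j=(t>=a)&(t<a+10)&(abs(w)<35)
    if j.any(): print(a,j.sum(),np.percentile(q[j,2],[10,50,90]))
hsv=cv2.cvtColor(im,cv2.COLOR_BGR2HSV)
m=(((hsv[...,0]<6)|(hsv[...,0]>174))&(hsv[...,1]>180)&(u>330)&(u<360)&(v>240)&(v<275));print("red",m.sum(),P[m].mean(0),P[m].min(0),P[m].max(0))
for p in [(.52,-.17),(.5,-.15)]:
    ci=robot.camera_info("top");K=np.array(ci["mtx"]);T=np.linalg.inv(np.array(ci["T"]));x=T[:3,:3]@np.array([*p,0])+T[:3,3];print(p,K[0,0]*x[0]/-x[2]+K[0,2],K[1,1]*-x[1]/-x[2]+K[1,2])
print("to above mill",rel([.518,.061,.19]),np.degrees(np.arctan2(.561,.361)))
E
```

```text
-110 7 [0.003 0.004 0.005]
-100 63 [0.014 0.045 0.055]
-90 52 [0.004 0.02  0.046]
-80 61 [0.009 0.045 0.054]
-70 72 [0.039 0.053 0.11 ]
-60 71 [0.043 0.062 0.115]
-50 80 [0.047 0.098 0.114]
-40 41 [0.095 0.107 0.116]
-30 40 [0.039 0.106 0.116]
-20 62 [0.032 0.054 0.114]
-10 59 [0.042 0.057 0.114]
0 55 [0.041 0.058 0.116]
10 46 [0.038 0.074 0.116]
20 40 [0.005 0.096 0.114]
30 86 [0.006 0.047 0.115]
40 90 [0.035 0.097 0.114]
50 37 [0.095 0.11  0.117]
60 19 [0.05  0.096 0.115]
70 23 [0.025 0.047 0.053]
80 11 [0.006 0.008 0.04 ]
90 41 [0.004 0.01  0.014]
100 7 [0.004 0.006 0.007]
red 80 [ 0.407 -0.088  0.048] [ 0.382 -0.107  0.032] [ 0.427 -0.071  0.056]
(0.52, -0.17) 375.5224431253991 232.24965133582333
(0.5, -0.15) 368.8484630818304 236.5241422267612
to above mill [ 0.512 -0.427 -0.001] 57.238971793442275
```

```bash
python3 -m creep '[[[0.03,-0.025,-0.001],0],[[0.03,-0.025,-0.001],0],[[0.03,-0.025,-0.001],0],[[0.03,-0.025,-0.001],0],[[0.03,-0.025,-0.001],0]]' 1 40
python3 -m creep '[[[0.03,-0.025,0],0],[[0.03,-0.025,0],0],[[0.03,-0.025,0],0],[[0.03,-0.025,0],0],[[0.03,-0.025,0],0]]' >/dev/null
python3 -m creep '[[[0.03,-0.025,0],0],[[0.03,-0.025,0],0],[[0.03,-0.025,0],0],[[0.03,-0.025,0],0],[[0,0,0],0.12]]' >/dev/null
python3 -m creep '[[[0,0,0],0.12],[[0,0,0],0.12],[[0,0,0],0.12],[[0,0,0],0],[[0,0,0],0]]'
python3 - <<'E'
from h import *
np.set_printoptions(precision=3,suppress=True)
st(); print(rel([.518,.061,.19]))
ci=robot.camera_info("wrist");im,d=robot.get_image("wrist");cv2.imwrite("pics/w1.png",im)
P=cloud("wrist",d,ci)
k=(P[...,2]>.151)&(P[...,2]<.165)&(np.hypot(P[...,0]-.518,P[...,1]-.061)<.04);print("knob",k.sum(),P[k].mean(0) if k.any() else "")
k=(P[...,2]>.12)&(P[...,2]<.149)&(np.hypot(P[...,0]-.518,P[...,1]-.061)<.05);print("head",k.sum(),P[k].min(0),P[k].max(0)) if k.any() else 0
E
```

```text
t: 0.57
eef_pos: [0.2636, -0.3348, 0.1943]
tool_rot: [[0.954, 0.299, -0.0], [0.299, -0.954, 0.0], [0.0, -0.0, -1.0]]
ft_force: [0.9, -0.2, -0.8]
grip_width: 1.001
finger_force: 0.0
t: 1.82
eef_pos: [0.453, -0.0408, 0.1942]
tool_rot: [[0.985, -0.171, -0.0], [-0.171, -0.985, 0.0], [-0.0, 0.0, -1.0]]
ft_force: [-0.5, -0.6, -0.1]
grip_width: 1.0
finger_force: 0.0
t 1.82 p [ 0.453 -0.041  0.194] bin(-0.158,-0.092) xang -9.8 f [-0.5 -0.6 -0.1] w 1.000 ff 0.0
[ 0.047 -0.111  0.004]
knob 261 [0.509 0.062 0.158]
head 3169 [0.484 0.038 0.121] [0.534 0.087 0.149]
```

View pics/w1.png

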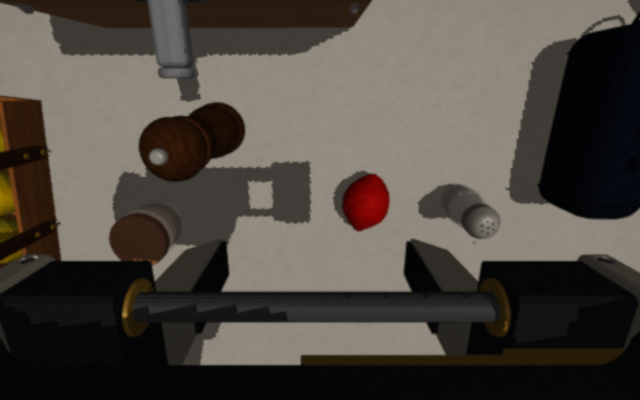

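```bash
python3 -m creep '[[[0.013,-0.038,0],0],[[0.013,-0.038,0],0],[[0.0125,-0.037,0],0],[[0,0,0],0],[[0,0,0],0]]' 
python3 - <<'E'
from h import *
np.set_printoptions(precision=3,suppress=True)
st(); print(rel([.51,.0625,.113]))
ci=robot.camera_info("wrist");im,d=robot.get_image("wrist");cv2.imwrite("pics/w2.png",im)
P=cloud("wrist",d,ci)
hsv=cv2.cvtColor(im,cv2.COLOR_BGR2HSV)
Q=P[...,:2]-BO;bx=Q@BX;by=Q@BY
k=(hsv[...,1]<60)&(P[...,2]>.14)&(P[...,2]<.18)&(bx>-.12)&(bx<-.015)&(abs(by)<.04);print("pull",k.sum(),P[k].min(0),P[k].max(0),np.percentile(bx[k],[1,50,99]),np.percentile(by[k],[1,50,99]))
k=(P[...,2]>.18)&(P[...,2]<.2)&(bx>-.03)&(bx<.1);print("roof",k.sum(),np.percentile(bx[k],[0,1,5]),np.percentile(by[k],[1,99]))
k=(P[...,2]>.168)&(P[...,2]<.182)&(abs(bx)<.04);print("panel top",k.sum(),np.percentile(bx[k],[1,50,99]),np.percentile(P[k][:,2],[5,50,95]),np.percentile(by[k],[1,99]))
E
```

```text
t: 2.28
eef_pos: [0.511, 0.0651, 0.1939]
tool_rot: [[0.986, -0.169, -0.001], [-0.169, -0.986, -0.0], [-0.001, 0.0, -1.0]]
ft_force: [0.1, -0.7, -0.5]
grip_width: 0.998
finger_force: 0.0
t 2.28 p [0.511 0.065 0.194] bin(-0.119,0.023) xang -9.7 f [ 0.1 -0.7 -0.5] w 0.998 ff 0.0
[-0.001  0.003  0.081]
pull 2975 [ 0.509 -0.005  0.142] [0.606 0.069 0.179] [-0.119 -0.042 -0.021] [-0.02   0.     0.023]
roof 16681 [-0.014 -0.008 -0.008] [-0.125  0.123]
panel top 11030 [-0.037 -0.016 -0.009] [0.17  0.177 0.179] [-0.124  0.122]
```

```bash
sed -i 's/BO=np.array(\[.624,.0225\])/BO=np.array([.620,.0225])/' h.py
python3 -m creep '[[[0,0.003,0.035],0],[[0,0,0.035],0],[[0,0,0.011],0],[[0,0,0],0],[[0,0,0],0]]' 1 30 >/dev/null
python3 -m creep '[[[0,0,0],0],[[0,0,0],0],[[0,0,0],0],[[0,0,0],0],[[0,0,0],0]]' 0 30
python3 -m creep '[[[0,0,0],0],[[0,0,0],0],[[0,0,-0.01],0],[[0,0,-0.02],0],[[0,0,-0.01],0]]' 0 30
```

```text
t: 3.17
eef_pos: [0.5106, 0.0607, 0.114]
tool_rot: [[0.985, -0.174, 0.001], [-0.174, -0.985, -0.0], [0.001, -0.0, -1.0]]
ft_force: [0.9, 0.1, -0.7]
grip_width: 0.684
finger_force: 0.0
t: 3.58
eef_pos: [0.5111, 0.0607, 0.1556]
tool_rot: [[0.985, -0.174, 0.002], [-0.174, -0.985, -0.0], [0.002, -0.0, -1.0]]
ft_force: [1.2, 0.6, 1.0]
grip_width: 0.324
finger_force: 0.0
```

```bash

python3 -m creep '[[[0,0,-0.01],0],[[0,0,0],0],[[0,0,0],0],[[0,0,0],0],[[0,0,0],0]]' 1 30
python3 -m creep '[[[0,0,0],0],[[0,0,0],0],[[0,0,0],0],[[0,0,0],0],[[0,0,0],0]]' 1 30
python3 - <<'E'
from h import *
np.set_printoptions(precision=3,suppress=True)
st()
ci=robot.camera_info("wrist");im,d=robot.get_image("wrist");cv2.imwrite("pics/w3.png",im)
P=cloud("wrist",d,ci)
k=(P[...,2]>.151)&(P[...,2]<.163)&(np.hypot(P[...,0]-.51,P[...,1]-.061)<.04);print("knob",k.sum(),P[k].mean(0) if k.any() else "")
k=(P[...,2]>.12)&(P[...,2]<.149)&(np.hypot(P[...,0]-.51,P[...,1]-.061)<.04);print("head",k.sum(),P[k].min(0),P[k].max(0)) if k.any() else 0
E
```

```text
t: 4.0
eef_pos: [0.5097, 0.0607, 0.1626]
tool_rot: [[0.985, -0.174, -0.002], [-0.174, -0.985, -0.0], [-0.002, 0.0, -1.0]]
ft_force: [0.5, 0.0, -0.1]
grip_width: 0.635
finger_force: 0.0
t: 4.42
eef_pos: [0.5102, 0.0607, 0.1633]
tool_rot: [[0.985, -0.174, -0.0], [-0.174, -0.985, -0.0], [-0.0, 0.0, -1.0]]
ft_force: [0.9, -0.7, 0.3]
grip_width: 0.98
finger_force: 0.0
t 4.42 p [0.51  0.061 0.163] bin(-0.115,0.019) xang -10.0 f [ 0.9 -0.7  0.3] w 0.980 ff 0.0
knob 274 [0.51  0.063 0.159]
head 3385 [0.485 0.038 0.123] [0.534 0.088 0.149]
```

Mill undisturbed. Descend again and wait for the fingers to close.

```bash

python3 -m creep '[[[0,-0.002,0.025],0],[[0,0,0.025],0],[[0,0,0],0],[[0,0,0],0],[[0,0,0],0]]' 1 30
python3 -m creep '[[[0,0,0],0],[[0,0,0],0],[[0,0,0],0],[[0,0,0],0],[[0,0,0],0]]' 0 30
python3 -m creep '[[[0,0,0],0],[[0,0,0],0],[[0,0,0],0],[[0,0,0],0],[[0,0,0],0]]' 0 30
```

```text
t: 4.88
eef_pos: [0.5113, 0.0626, 0.1145]
tool_rot: [[0.985, -0.174, 0.001], [-0.174, -0.985, -0.0], [0.001, -0.0, -1.0]]
ft_force: [0.4, 0.3, 0.9]
grip_width: 0.998
finger_force: 0.0
t: 5.3
eef_pos: [0.5108, 0.0627, 0.1138]
tool_rot: [[0.985, -0.174, 0.001], [-0.174, -0.985, -0.0], [0.001, -0.0, -1.0]]
ft_force: [-0.4, -0.8, -0.7]
grip_width: 0.686
finger_force: 0.0
t: 5.72
eef_pos: [0.5106, 0.0627, 0.1134]
tool_rot: [[0.985, -0.174, -0.0], [-0.174, -0.985, -0.0], [0.0, 0.0, -1.0]]
ft_force: [0.0, -0.3, 0.8]
grip_width: 0.324
finger_force: 0.0
```

```bash

python3 -m creep '[[[0,0,0],0],[[0,0,0],0]]' 0 30
python3 - <<'E'
from h import *
ci=robot.camera_info("wrist");im,d=robot.get_image("wrist");cv2.imwrite("pics/w4.png",im);st()
E
```

```text
t: 5.88
eef_pos: [0.5106, 0.0627, 0.1134]
tool_rot: [[0.985, -0.174, 0.0], [-0.174, -0.985, -0.0], [0.0, 0.0, -1.0]]
ft_force: [-0.5, -0.0, 0.0]
grip_width: 0.178
finger_force: 0.0
t 5.93 p [0.5106 0.0626 0.1134] bin(-0.115,0.021) xang -10.0 f [ 0.3 -0.9  0.8] w 0.135 ff 0.1
```

View pics/w4.png

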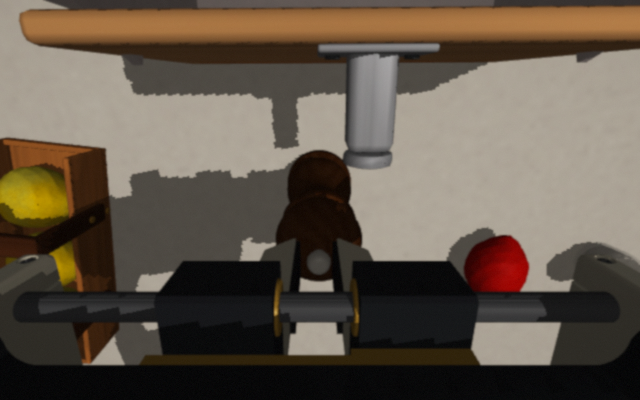

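```bash

python3 - <<'E'
from h import *
np.set_printoptions(precision=3,suppress=True)
ci=robot.camera_info("wrist");im,d=robot.get_image("wrist");o=st()
K=np.array(ci["mtx"]);T=np.array(ci["T"])
def proj(p):
    x=T[:3,:3].T@(np.array(p)-T[:3,3]);return K[0,0]*x[0]/-x[2]+K[0,2],K[1,1]*-x[1]/-x[2]+K[1,2],-x[2]
print("tcp",proj(o["eef_pos"]),T)
P=cloud("wrist",d,ci)
for uv in [(318,262),(318,235),(318,200),(318,170),(288,240),(290,260),(290,300),(290,330),(346,245),(346,270),(300,250),(350,330),(316,305)]:
    print(uv,d[uv[1],uv[0]],P[uv[1],uv[0]])
E
```

```text
t 5.98 p [0.511 0.063 0.113] bin(-0.115,0.021) xang -10.0 f [0.8 0.1 0.3] w 0.098 ff 30.0
tcp (np.float64(318.1793006092422), np.float64(227.1017988357039), np.float64(0.2109193784779681)) [[-0.174  0.938  0.301  0.591]
 [-0.985 -0.166 -0.053  0.05 ]
 [ 0.    -0.305  0.952  0.309]
 [ 0.     0.     0.     1.   ]]
(318, 262) 0.16590695 [0.512 0.063 0.16 ]
(318, 235) 0.1745207 [0.521 0.061 0.148]
(318, 200) 0.1871117 [0.534 0.059 0.131]
(318, 170) 0.26001456 [0.533 0.058 0.055]
(288, 240) 0.17875229 [0.519 0.077 0.145]
(290, 260) 0.15033823 [0.522 0.074 0.174]
(290, 300) 0.08809479 [0.541 0.066 0.233]
(290, 330) 0.11388654 [0.517 0.072 0.214]
(346, 245) 0.16476393 [0.518 0.048 0.159]
(346, 270) 0.09410072 [0.543 0.05  0.225]
(300, 250) 0.16335474 [0.52  0.07  0.161]
(350, 330) 0.082967415 [0.534 0.051 0.24 ]
(316, 305) 0.08904053 [0.538 0.059 0.233]
```

```bash

python3 -m creep '[[[0,0,0],0],[[0,0,0],0],[[0,0,0],0],[[0,0,0],0],[[0,0,0],0]]' 1 30 >/dev/null
python3 - <<'E'
from h import *
np.set_printoptions(precision=3,suppress=True)
ci=robot.camera_info("wrist");im,d=robot.get_image("wrist");o=st();cv2.imwrite("pics/w5.png",im)
P=cloud("wrist",d,ci);R=np.array(o["tool_rot"])
L=(P-o["eef_pos"])@R   # tool frame
k=(d>0)&(abs(L[...,0])<.03)&(abs(L[...,1])<.07)&(L[...,2]<.005)
np.savez("w5.npz",L=L,P=P,im=im)
for r in range(200,345,10):
    row=[(u,*np.round(L[r,u]*1000).astype(int)) for u in range(150,316,8) if k[r,u]]
    print(r,row[:9])
E
python3 -c "
import cv2;im=cv2.imread('pics/w5.png');cv2.imwrite('pics/w5c.png',cv2.resize(im[150:370,120:520],None,fx=2,fy=2))"
```

```text
t 6.45 p [0.511 0.063 0.113] bin(-0.115,0.021) xang -10.0 f [-0.6 -0.3 -0.3] w 0.460 ff 0.0
200 [(294, np.int64(18), np.int64(-15), np.int64(1)), (302, np.int64(18), np.int64(-10), np.int64(-1)), (310, np.int64(23), np.int64(-5), np.int64(-17))]
210 [(286, np.int64(12), np.int64(-20), np.int64(-2)), (294, np.int64(19), np.int64(-13), np.int64(-20)), (302, np.int64(20), np.int64(-9), np.int64(-24)), (310, np.int64(21), np.int64(-5), np.int64(-26))]
220 [(286, np.int64(14), np.int64(-18), np.int64(-23)), (294, np.int64(15), np.int64(-13), np.int64(-25)), (302, np.int64(16), np.int64(-9), np.int64(-29)), (310, np.int64(16), np.int64(-4), np.int64(-29))]
230 [(278, np.int64(7), np.int64(-23), np.int64(-21)), (286, np.int64(9), np.int64(-18), np.int64(-27)), (294, np.int64(11), np.int64(-13), np.int64(-30)), (302, np.int64(12), np.int64(-9), np.int64(-32)), (310, np.int64(13), np.int64(-4), np.int64(-34))]
240 [(270, np.int64(9), np.int64(-25), np.int64(-39)), (278, np.int64(2), np.int64(-23), np.int64(-23)), (286, np.int64(5), np.int64(-17), np.int64(-29)), (294, np.int64(7), np.int64(-1
[... 3619 characters left out ...]
), np.int64(-128)), (190, np.int64(27), np.int64(-32), np.int64(-128)), (198, np.int64(26), np.int64(-30), np.int64(-127)), (206, np.int64(26), np.int64(-28), np.int64(-127)), (214, np.int64(26), np.int64(-26), np.int64(-127))]
340 [(150, np.int64(23), np.int64(-42), np.int64(-127)), (158, np.int64(24), np.int64(-40), np.int64(-128)), (166, np.int64(23), np.int64(-38), np.int64(-127)), (174, np.int64(23), np.int64(-36), np.int64(-127)), (182, np.int64(23), np.int64(-34), np.int64(-127)), (190, np.int64(24), np.int64(-32), np.int64(-128)), (198, np.int64(23), np.int64(-30), np.int64(-127)), (206, np.int64(22), np.int64(-29), np.int64(-126)), (214, np.int64(23), np.int64(-26), np.int64(-127))]
```

View pics/w5c.png

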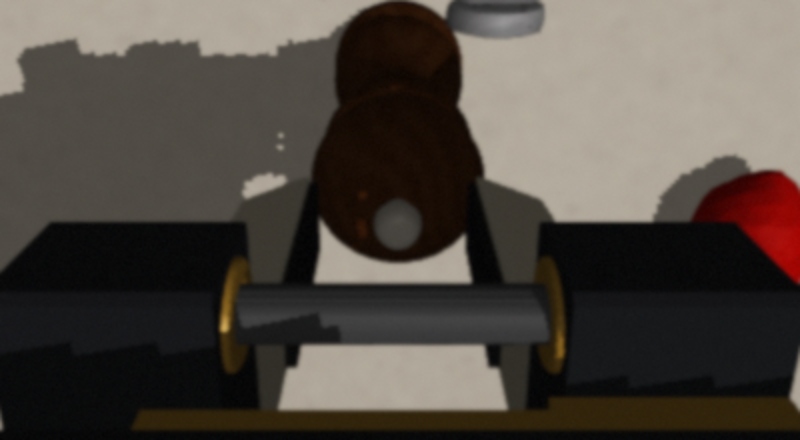

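```bash

python3 -m creep '[[[0,0,0],0],[[0,0,0],0],[[0,0,0],0],[[0,0,0],0],[[0,0,0],0]]' 1 30 |grep width
python3 -m creep '[[[0,0,0.02],0],[[0,0,0.02],0],[[0,0,0],0]]' 1 30 |egrep "width|force|eef"
python3 -m creep '[[[0,0,0],0],[[0,0,0],0],[[0,0,0],0],[[0,0,0],0],[[0,0,0],0]]' 0 30 |grep width
python3 -m creep '[[[0,0,0],0],[[0,0,0],0],[[0,0,0],0],[[0,0,0],0],[[0,0,0],0]]' 0 30 |egrep "width|force|eef"
```

```text
grip_width: 0.821
eef_pos: [0.5082, 0.0627, 0.0704]
ft_force: [-1.0, -0.2, 0.0]
grip_width: 0.99
finger_force: 0.0
grip_width: 0.692
eef_pos: [0.5108, 0.0624, 0.0736]
ft_force: [-0.8, -0.8, 3.0]
grip_width: 0.516
finger_force: 30.0
```

```bash

python3 -m creep '[[[0,0,-0.02],0],[[0,0,-0.02],0],[[0.008,0.038,0],0],[[0.008,0.038,0],0],[[0.008,0.038,0],0]]' 0 30 |egrep "width|force|eef"
python3 -m creep '[[[0.008,0.038,0],0],[[0.008,0.038,0],0],[[0.009,0.038,0],0],[[0,0,0],0],[[0,0,0],0]]' 0 30 |egrep "width|force|eef"
python3 - <<'E'
from h import *
np.set_printoptions(precision=3,suppress=True)
o=st();print(rel([.52,-.17,.073]))
im,d=robot.get_image("side");P=cloud("side",d);v,u=np.mgrid[:400,:640]
k=(np.hypot(P[...,0]-o["eef_pos"][0],P[...,1]-o["eef_pos"][1])<.05)&(P[...,2]<.12)&(P[...,2]>.004);q=P[k]
for z in np.arange(0.0,.12,.01):
    j=(q[:,2]>=z)&(q[:,2]<z+.01);print(round(z,2),j.sum(),end="; ")
E
```

```text
eef_pos: [0.5142, -0.0543, 0.1134]
ft_force: [0.7, -0.3, -1.9]
grip_width: 0.517
finger_force: 30.0
eef_pos: [0.5186, -0.172, 0.1126]
ft_force: [-0.5, 0.1, -2.7]
grip_width: 0.518
finger_force: 30.0
t 8.78 p [ 0.519 -0.172  0.113] bin(-0.066,-0.209) xang -10.3 f [-0.5  0.1 -2.7] w 0.518 ff 30.0
[ 0.001 -0.002  0.04 ]
0.0 0; 0.01 0; 0.02 0; 0.03 8; 0.04 53; 0.05 49; 0.06 42; 0.07 47; 0.08 49; 0.09 47; 0.1 38; 0.11 30;
```

Mill is held and raised about 40 mm; set it down.

```bash

python3 -m creep '[[[0,0,0.015],0],[[0,0,0.015],0],[[0,0,0.008],0],[[0,0,0],0]]' 0 30 |egrep "force|eef"
python3 -m creep '[[[0,0,0.001],0],[[0,0,0.001],0],[[0,0,0],0]]' 0 30 |egrep "ft_force|eef"
```

```text
eef_pos: [0.5183, -0.1686, 0.0742]
ft_force: [-0.6, -0.4, -1.8]
finger_force: 30.0
eef_pos: [0.5193, -0.17, 0.0736]
ft_force: [-0.9, -0.1, -1.5]
```

```bash

python3 -m creep '[[[0,0,0.001],0],[[0,0,0.001],0],[[0,0,0],0]]' 0 30 |egrep "ft_force|eef"
python3 -m creep '[[[0,0,0],0],[[0,0,0],0],[[0,0,0],0],[[0,0,0],0],[[0,0,0],0]]' 1 30 |egrep "ft_force|eef|width"
python3 -m creep '[[[0,0,0],0],[[0,0,-0.02],0],[[0,0,-0.04],0],[[0,0,-0.04],0],[[0,0,-0.04],0]]' 1 30 |egrep "ft_force|eef|width"
python3 - <<'E'
from h import *
np.set_printoptions(precision=3,suppress=True)
o=st()
im,d=robot.get_image("side");P=cloud("side",d)
k=(np.hypot(P[...,0]-.52,P[...,1]+.17)<.05)&(P[...,2]<.2)&(P[...,2]>.004);q=P[k];print("mill side",len(q),q.min(0),q.max(0))
cv2.imwrite("pics/s2.png",im)
# front pull grip closed: bin (-.042-.006,0), reported z = true-.040 ; tab centre 13 mm above tip
w=bin2w(-.050,0);print("to above pull",rel([*w,.165]),"down to",.162-.013-.040)
E
```

```text
eef_pos: [0.5201, -0.1706, 0.0732]
ft_force: [-2.5, 0.7, 9.0]
eef_pos: [0.5191, -0.1704, 0.0713]
ft_force: [-0.9, -0.8, 0.4]
grip_width: 0.831
eef_pos: [0.5186, -0.1702, 0.2128]
ft_force: [0.9, -0.6, 0.1]
grip_width: 0.997
t 10.50 p [ 0.519 -0.17   0.213] bin(-0.067,-0.207) xang -10.0 f [ 0.9 -0.6  0.1] w 0.997 ff 0.0
mill side 567 [ 0.49  -0.204  0.004] [ 0.547 -0.158  0.16 ]
to above pull [ 0.012 -0.209  0.056] down to 0.10899999999999999
```

```bash

python3 -m creep '[[[0.002,-0.035,0],0],[[0.002,-0.035,0],0],[[0.002,-0.035,0],0],[[0.002,-0.035,0],0],[[0.002,-0.035,0],0]]' 1 30 >/dev/null
python3 -m creep '[[[0.002,-0.034,0.02],0],[[0,0,0.02],0],[[0,0,0],0],[[0,0,0],0]]' 1 30 |egrep "ft_force|eef|width"
python3 - <<'E'
from h import *
np.set_printoptions(precision=3,suppress=True)
o=st();ci=robot.camera_info("wrist");im,d=robot.get_image("wrist");P=cloud("wrist",d,ci);L=(P-o["eef_pos"])@np.array(o["tool_rot"])
Q=P[...,:2]-BO;bx=Q@BX;by=Q@BY;hsv=cv2.cvtColor(im,cv2.COLOR_BGR2HSV)
k=(hsv[...,1]<60)&(P[...,2]>.14)&(P[...,2]<.178)&(bx>-.085)&(bx<-.018)&(abs(by)<.03)
print("pull",k.sum(),np.percentile(bx[k],[0,1,50,99]),np.percentile(by[k],[1,50,99]),np.percentile(P[k][:,2],[5,50,95]),"tool",np.percentile(L[k],[1,50,99],axis=0))
cv2.imwrite("pics/w6.png",im)
E
```

```text
eef_pos: [0.5666, 0.0334, 0.1705]
ft_force: [-0.2, 0.1, -0.5]
grip_width: 1.007
t 11.30 p [0.567 0.033 0.171] bin(-0.054,0.002) xang -10.0 f [-0.2  0.1 -0.5] w 1.007 ff 0.0
pull 2309 [-0.065 -0.064 -0.04  -0.018] [-0.018 -0.     0.018] [0.166 0.169 0.177] tool [[-0.009 -0.016 -0.007]
 [ 0.015  0.002  0.002]
 [ 0.036  0.019  0.008]]
```

```bash

python3 -m creep '[[[0.004,0.002,0.02],0],[[0,0,0],0],[[0,0,0.02],0],[[0,0,0.021],0],[[0,0,0],0]]' 0.5 25 |egrep "ft_force|eef|width"
python3 -m creep '[[[0,0,0],0],[[0,0,0],0],[[0,0,0],0],[[0,0,0],0],[[0,0,0],0]]' 0 25 |egrep "force|eef|width"
python3 -m creep '[[[0,0,0],0],[[0,0,0],0]]' 0 25 |egrep "force|eef|width"
```

```text
eef_pos: [0.569, 0.0297, 0.1083]
ft_force: [-1.3, -0.5, -0.4]
grip_width: 0.688
eef_pos: [0.5715, 0.0306, 0.1114]
ft_force: [0.9, 0.1, -0.0]
grip_width: 0.321
finger_force: 0.0
eef_pos: [0.571, 0.0289, 0.111]
ft_force: [-1.9, -9.0, 2.7]
grip_width: 0.217
finger_force: 25.0
```

```bash

python3 -m creep '[[[-0.007,0,0.003],0],[[-0.0075,0,0.003],0],[[-0.007,0,0.0036],0],[[-0.007,0,0.0036],0],[[0,0,0],0]]' 0 25 |egrep "force|eef|width"
python3 -m creep '[[[-0.0067,0,0.0043],0],[[-0.0067,0,0.0043],0],[[-0.0062,0,0.0049],0],[[-0.0062,0,0.0049],0],[[0,0,0],0]]' 0 25 |egrep "force|eef|width"
```

```text
eef_pos: [0.5431, 0.0336, 0.0972]
ft_force: [1.7, -8.0, -3.8]
grip_width: 0.218
finger_force: 25.0
eef_pos: [0.5188, 0.0378, 0.0784]
ft_force: [6.1, -9.5, -10.8]
grip_width: 0.217
finger_force: 25.0
```

```bash

python3 -m creep '[[[-0.0057,0,0.0055],0],[[-0.0057,0,0.0055],0],[[-0.005,0,0.006],0],[[-0.005,0,0.006],0],[[0,0,0],0]]' 0 25 |egrep "force|eef|width"
python3 -m creep '[[[-0.0045,0,0.0065],0],[[-0.0045,0,0.0065],0],[[-0.003,0,0.005],0],[[0,0,0],0]]' 0 25 |egrep "force|eef|width"
python3 - <<'E'
from h import *
np.set_printoptions(precision=3,suppress=True)
st();im,d=robot.get_image("side");P=cloud("side",d);cv2.imwrite("pics/s3.png",im);np.savez("s3.npz",P=P,im=im)
im,d=robot.get_image("top");P=cloud("top",d);Q=P[...,:2]-BO;bx=Q@BX;by=Q@BY
k=(abs(by)<.125)&(abs(by)>.07)&(bx>-.2)&(bx<-.02)&(P[...,2]>.05)&(P[...,2]<.185);print("front pts",np.percentile(bx[k],[1,2,5]),P[k][np.argsort(bx[k])[:40]].mean(0))
E
```

```text
eef_pos: [0.499, 0.0413, 0.0556]
ft_force: [8.1, -10.7, -10.5]
grip_width: 0.22
finger_force: 25.0
eef_pos: [0.4898, 0.0429, 0.0405]
ft_force: [6.3, -14.1, 7.4]
grip_width: 0.224
finger_force: 25.0
t 13.93 p [0.49  0.043 0.041] bin(-0.132,-0.002) xang -10.0 f [  6.3 -14.1   7.4] w 0.224 ff 25.0
front pts [-0.168 -0.168 -0.163] [ 0.45  -0.032  0.178]
```

```bash

python3 -m creep '[[[-0.003,0,0.005],0],[[-0.001,0,0.003],0],[[0,0,0],0]]' 0 25 |egrep "force|eef|width"
python3 - <<'E'
from h import *
np.set_printoptions(precision=3,suppress=True)
st()
for n in ("side","top"):
    im,d=robot.get_image(n);P=cloud(n,d);Q=P[...,:2]-BO;bx=Q@BX;by=Q@BY
    cv2.imwrite(f"pics/{n}4.png",im)
    for s in (-1,1):
        k=(s*by<.124)&(s*by>.085)&(bx>-.135)&(bx<-.06)&(P[...,2]>.03)&(P[...,2]<.16)
        if k.sum()>10:
            q=np.c_[bx[k],P[k][:,2]]; print(n,s,k.sum(),"outmost",q[np.argsort(q[:,0])[:10]].mean(0),"highest",q[np.argsort(-q[:,1])[:10]].mean(0))
E
```

```text
eef_pos: [0.4884, 0.0432, 0.0347]
ft_force: [5.6, -16.7, 25.3]
grip_width: 0.225
finger_force: 25.0
t 14.28 p [0.488 0.043 0.035] bin(-0.133,-0.002) xang -10.0 f [  5.6 -16.7  25.3] w 0.225 ff 25.0
side -1 147 outmost [-0.13   0.148] highest [-0.119  0.157]
side 1 113 outmost [-0.092  0.13 ] highest [-0.069  0.146]
top -1 124 outmost [-0.109  0.133] highest [-0.075  0.148]
```

View pics/side4.png

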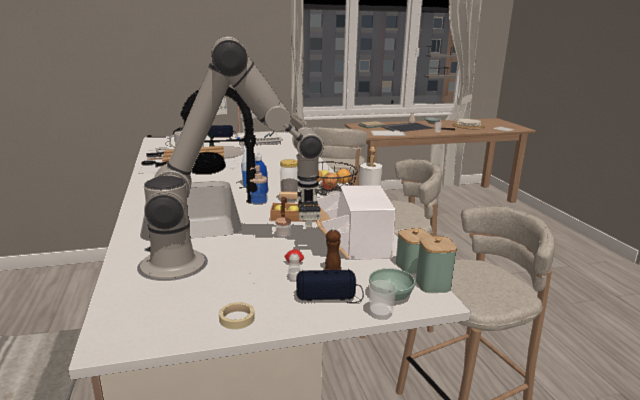

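```bash

python3 -m creep '[[[0,0,-0.004],0],[[0,0,-0.003],0],[[0,0,0],0],[[0,0,0],0],[[0,0,0],0]]' 0.6 25 |egrep "ft_force|eef|width"
python3 -m creep '[[[0,0,0],0],[[0,0,-0.02],0],[[0,0,-0.04],0],[[0,0,-0.04],0],[[0,0,-0.03],0]]' 0.6 25 |egrep "ft_force|eef|width"
python3 -m creep '[[[-0.015,-0.035,0],0.12],[[-0.01,-0.037,0],0],[[-0.01,-0.037,0],0],[[-0.01,-0.037,0],0],[[-0.01,-0.037,0],0]]' 0.6 25 |egrep "ft_force|eef|width"
python3 - <<'E'
from h import *
np.set_printoptions(precision=3,suppress=True)
o=st();ci=robot.camera_info("wrist");im,d=robot.get_image("wrist");P=cloud("wrist",d,ci);cv2.imwrite("pics/w7.png",im)
near=np.hypot(P[...,0]-.49,P[...,1]-.318)<.14
q=P[near&(P[...,2]>.108)&(P[...,2]<.122)];print("bar",len(q),cv2.minAreaRect((q[:,:2]*1000).astype(np.float32)))
it,dt=robot.get_image("top");P=cloud("top",dt);cv2.imwrite("pics/t7.png",it);Q=P[...,:2]-BO;bx=Q@BX;by=Q@BY
for s in (-1,1):
    k=(s*by<.12)&(s*by>.06)&(bx>-.13)&(bx<-.06)&(P[...,2]>.1)&(P[...,2]<.16);q=np.c_[bx[k],P[k][:,2]]
    if len(q)>10: print(s,len(q),q[np.argsort(q[:,0])[:10]].mean(0),q[np.argsort(-q[:,1])[:10]].mean(0))
E
```

```text
eef_pos: [0.4801, 0.0469, 0.0364]
ft_force: [-0.0, -0.8, -0.2]
grip_width: 0.534
eef_pos: [0.4809, 0.0469, 0.1692]
ft_force: [0.7, -0.4, -0.8]
grip_width: 0.599
eef_pos: [0.4756, 0.2362, 0.1665]
ft_force: [1.3, -0.2, -0.3]
grip_width: 0.601
t 15.63 p [0.476 0.236 0.167] bin(-0.179,0.186) xang -16.4 f [ 1.3 -0.2 -0.3] w 0.601 ff 0.0
bar 3731 ((501.779052734375, 315.6354675292969), (22.78462791442871, 108.8023910522461), 73.6135482788086)
-1 180 [-0.11   0.135] [-0.072  0.148]
1 192 [-0.11   0.134] [-0.074  0.15 ]
```

```bash

python3 -m creep '[[[-0.0102,-0.0279,0],0],[[-0.0102,-0.0279,0],0],[[-0.01,-0.0279,0],0],[[0,0,0.03],0],[[0,0,0],0]]' 0.6 25 |egrep "ft_force|eef|width"
python3 - <<'E'
from h import *
np.set_printoptions(precision=3,suppress=True)
o=st();print(rel([.470,.325,.042]));ci=robot.camera_info("wrist");im,d=robot.get_image("wrist");P=cloud("wrist",d,ci);cv2.imwrite("pics/w8.png",im)
L=(P-o["eef_pos"])@np.array(o["tool_rot"])
near=(np.hypot(P[...,0]-.49,P[...,1]-.318)<.14)&(abs(L[...,1])<.025)
k=near&(P[...,2]>.108)&(P[...,2]<.122);l=L[k];print("bar tool",len(l),l.min(0),l.max(0))
for x0 in (.01,.03,.05): 
    j=abs(l[:,0]-x0)<.01; print(x0,j.sum(),np.percentile(l[j,1],[1,99]) if j.any() else "")
E
```

```text
eef_pos: [0.4677, 0.3228, 0.1321]
ft_force: [-0.5, -0.9, -1.0]
grip_width: 0.599
t 16.15 p [0.468 0.323 0.132] bin(-0.202,0.270) xang -16.3 f [-0.5 -0.9 -1. ] w 0.599 ff 0.0
[ 0.002 -0.003  0.09 ]
bar tool 6298 [-0.039 -0.014  0.016] [0.089 0.008 0.024]
0.01 921 [-0.014  0.008]
0.03 994 [-0.014  0.008]
0.05 1085 [-0.013  0.008]
```

View pics/w8.png

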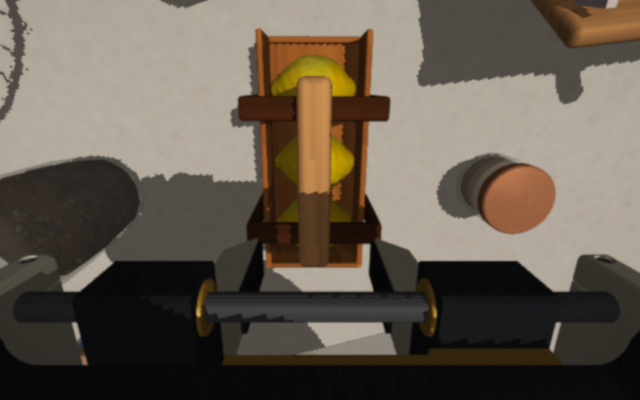

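```bash

python3 -m creep '[[[0.002,-0.003,0.03],0],[[0,0,0.03],0],[[0,0,0.03],0],[[0,0,0],0],[[0,0,0],0]]' 0.6 15 |egrep "ft_force|eef|width"
python3 -m creep '[[[0,0,0],0],[[0,0,0],0],[[0,0,0],0],[[0,0,0],0],[[0,0,0],0]]' 0 15 |egrep "force|eef|width"
python3 -m creep '[[[0,0,0],0],[[0,0,0],0]]' 0 15 |egrep "force|eef|width"
python3 -m creep '[[[0,0,-0.008],0],[[0,0,-0.01],0],[[0,0,-0.01],0],[[0,0,0],0],[[0,0,0],0]]' 0 15 |egrep "force|eef|width"
```

```text
eef_pos: [0.4732, 0.3242, 0.0468]
ft_force: [-0.2, 0.6, 0.7]
grip_width: 0.603
eef_pos: [0.4738, 0.3256, 0.0478]
ft_force: [-1.3, -3.9, 3.0]
grip_width: 0.288
finger_force: 1.8
eef_pos: [0.4731, 0.3254, 0.0468]
ft_force: [-1.9, -1.9, 1.2]
grip_width: 0.235
finger_force: 15.0
eef_pos: [0.474, 0.3259, 0.0758]
ft_force: [-1.2, -0.9, -5.0]
grip_width: 0.237
finger_force: 15.0
```

```bash
cat >> h.py <<'E'
def tilt(save=None):
    o=robot.get_obs();ci=robot.camera_info("wrist");im,d=robot.get_image("wrist");P=cloud("wrist",d,ci)
    if save: cv2.imwrite(save,im)
    L=(P-o["eef_pos"])@np.array(o["tool_rot"])
    hsv=cv2.cvtColor(im,cv2.COLOR_BGR2HSV)
    k=(abs(L[...,1])<.007)&(L[...,0]>.012)&(L[...,0]<.1)&(L[...,2]>-.08)&(L[...,2]<.1)&(d>0)
    l=L[k]
    # bar top: topmost per x bin
    pts=[]
    for x in np.arange(.014,.1,.004):
        j=abs(l[:,0]-x)<.002
        if j.sum()>5: pts.append((x,np.percentile(l[j,2],10)))
    pts=np.array(pts)
    print("bar profile",[tuple((p*1000).round().astype(int)) for p in pts]);return L,im,o
E
python3 - <<'E'
from h import *
st();tilt("pics/w9.png")
E
```

```text
t 17.62 p [0.474  0.3259 0.0758] bin(-0.196,0.274) xang -16.4 f [-1.2 -0.9 -5. ] w 0.237 ff 15.0
bar profile [(np.int64(14), np.int64(-68)), (np.int64(18), np.int64(-68)), (np.int64(22), np.int64(-68)), (np.int64(26), np.int64(-68)), (np.int64(30), np.int64(-68)), (np.int64(34), np.int64(-68)), (np.int64(38), np.int64(-68)), (np.int64(42), np.int64(-68)), (np.int64(46), np.int64(-68)), (np.int64(50), np.int64(-68)), (np.int64(54), np.int64(-68)), (np.int64(58), np.int64(-68)), (np.int64(62), np.int64(-68)), (np.int64(66), np.int64(-68)), (np.int64(70), np.int64(-68)), (np.int64(74), np.int64(-68)), (np.int64(78), np.int64(-68)), (np.int64(82), np.int64(-67)), (np.int64(86), np.int64(-63)), (np.int64(90), np.int64(-6)), (np.int64(94), np.int64(-3)), (np.int64(98), np.int64(0))]
```

```bash

python3 -m creep '[[[0,0,-0.035],0],[[0,0,-0.035],0],[[0,0,-0.035],0],[[0,0,-0.03],0],[[0,0.02,0],-0.112]]' 0 40 |egrep "force|eef|width"
python3 -m creep '[[[0.005,0.03,0],0],[[0.008,0.032,0],0],[[0.008,0.032,0],0],[[0.008,0.032,0],0],[[0.008,0.032,0],0]]' 0 40 |egrep "force|eef|width"
python3 -m creep '[[[0.008,0.032,0],0],[[0.004,0.032,0],0],[[0,0.02,0],0],[[0,0,0],0],[[0,0,0],0]]' 0 40 |egrep "force|eef|width"
python3 - <<'E'
from h import *
st();tilt("pics/w10.png")
E
```

```text
eef_pos: [0.4712, 0.3099, 0.2162]
ft_force: [1.2, -0.9, -2.8]
grip_width: 0.237
finger_force: 40.0
eef_pos: [0.4761, 0.1428, 0.2093]
ft_force: [0.9, 0.0, -5.0]
grip_width: 0.235
finger_force: 40.0
eef_pos: [0.4736, 0.0586, 0.2094]
ft_force: [-0.3, 0.8, -4.6]
grip_width: 0.235
finger_force: 40.0
t 18.92 p [0.4736 0.0586 0.2094] bin(-0.150,0.010) xang -10.1 f [-0.3  0.8 -4.6] w 0.235 ff 40.0
bar profile [(np.int64(14), np.int64(-68)), (np.int64(18), np.int64(-68)), (np.int64(22), np.int64(-68)), (np.int64(26), np.int64(-68)), (np.int64(30), np.int64(-68)), (np.int64(34), np.int64(-68)), (np.int64(38), np.int64(-68)), (np.int64(42), np.int64(-68)), (np.int64(46), np.int64(-68)), (np.int64(50), np.int64(-68)), (np.int64(54), np.int64(-68)), (np.int64(58), np.int64(-68)), (np.int64(62), np.int64(-68)), (np.int64(66), np.int64(-68)), (np.int64(70), np.int64(-68)), (np.int64(74), np.int64(-68)), (np.int64(78), np.int64(-68)), (np.int64(82), np.int64(-67)), (np.int64(86), np.int64(-63)), (np.int64(90), np.int64(-6)), (np.int64(94), np.int64(-3)), (np.int64(98), np.int64(1))]
```

```bash

python3 -m creep '[[[0.009,0.005,0.001],0],[[0.009,0.005,0.001],0],[[0.007,0,0.001],0],[[0.006,0,0],0],[[0,0,0],0]]' 0 12 |egrep "force|eef|width"
python3 -m creep '[[[0.006,0,0],0],[[0.006,0,0],0],[[0,0,0],0]]' 0 12 |egrep "force|eef|width"
python3 - <<'E'
from h import *
st();tilt("pics/w11.png")
E
```

```text
eef_pos: [0.5032, 0.0444, 0.2061]
ft_force: [-1.1, -0.7, -4.7]
grip_width: 0.24
finger_force: 12.0
eef_pos: [0.5125, 0.0429, 0.2068]
ft_force: [-11.1, 1.1, 3.4]
grip_width: 0.241
finger_force: 12.0
t 19.63 p [0.5125 0.0429 0.2068] bin(-0.109,0.002) xang -10.0 f [-11.1   1.1   3.4] w 0.241 ff 12.0
bar profile [(np.int64(14), np.int64(-67)), (np.int64(18), np.int64(-67)), (np.int64(22), np.int64(-66)), (np.int64(26), np.int64(-65)), (np.int64(30), np.int64(-65)), (np.int64(34), np.int64(-65)), (np.int64(38), np.int64(-64)), (np.int64(42), np.int64(-64)), (np.int64(46), np.int64(-63)), (np.int64(50), np.int64(-63)), (np.int64(54), np.int64(-62)), (np.int64(58), np.int64(-62)), (np.int64(62), np.int64(-62)), (np.int64(66), np.int64(-61)), (np.int64(70), np.int64(-60)), (np.int64(74), np.int64(-60)), (np.int64(78), np.int64(-58)), (np.int64(82), np.int64(6)), (np.int64(86), np.int64(11)), (np.int64(90), np.int64(51)), (np.int64(94), np.int64(52)), (np.int64(98), np.int64(47))]
```

```bash
python3 - <<'E'
from h import *
im,d=robot.get_image("side");a=cv2.resize(im[150:280,250:410],None,fx=3,fy=3,interpolation=cv2.INTER_CUBIC)
w=cv2.imread("pics/w11.png");w=cv2.resize(w[:,100:540],(429,390));c=np.hstack([a[:390],w[:390]])[:, :800];cv2.imwrite("pics/c11.png",cv2.resize(c,(800,345)));st()
E
```

```text
t 19.73 p [0.5125 0.043  0.2067] bin(-0.109,0.002) xang -9.9 f [-10.3   0.4   1.9] w 0.242 ff 12.0
```

View pics/c11.png

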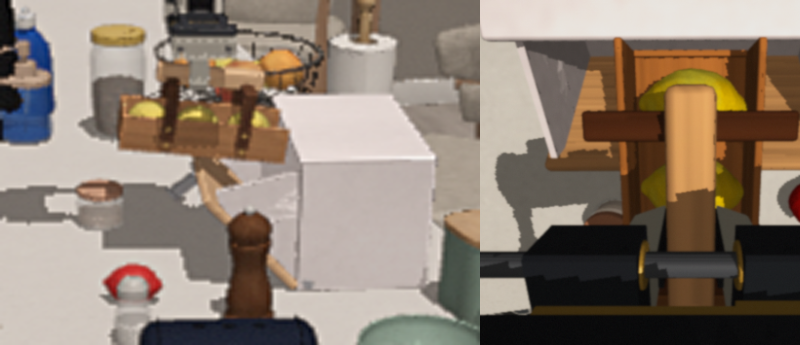

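```bash

python3 -m creep '[[[-0.012,0,0],0],[[0,0,0.008],0],[[0,0,0.008],0],[[0,0,0],0]]' 0 30 |egrep "force|eef|width"
python3 -m creep '[[[0.006,0,0],0],[[0.006,0,0],0],[[0.005,0,0],0],[[0,0,0],0]]' 0 30 |egrep "force|eef|width"
python3 - <<'E'
from h import *
st();tilt("pics/w12.png")
E
```

```text
eef_pos: [0.5024, 0.0444, 0.1887]
ft_force: [0.1, -0.4, -4.7]
grip_width: 0.235
finger_force: 30.0
eef_pos: [0.5207, 0.041, 0.1903]
ft_force: [0.6, 0.3, -8.4]
grip_width: 0.24
finger_force: 30.0
t 20.40 p [0.5207 0.041  0.1903] bin(-0.101,0.001) xang -10.0 f [ 0.6  0.3 -8.4] w 0.240 ff 30.0
bar profile [(np.int64(14), np.int64(-67)), (np.int64(18), np.int64(-66)), (np.int64(22), np.int64(-66)), (np.int64(26), np.int64(-65)), (np.int64(30), np.int64(-65)), (np.int64(34), np.int64(-65)), (np.int64(38), np.int64(-64)), (np.int64(42), np.int64(-64)), (np.int64(46), np.int64(-63)), (np.int64(50), np.int64(-63)), (np.int64(54), np.int64(-62)), (np.int64(58), np.int64(-62)), (np.int64(62), np.int64(-61)), (np.int64(66), np.int64(-61)), (np.int64(70), np.int64(-60)), (np.int64(74), np.int64(-60)), (np.int64(78), np.int64(-58)), (np.int64(82), np.int64(7)), (np.int64(86), np.int64(12)), (np.int64(90), np.int64(52)), (np.int64(94), np.int64(52)), (np.int64(98), np.int64(0))]
```

```bash

python3 -m creep '[[[0.006,0,-0.005],0],[[0.005,0,-0.006],0],[[0.005,0,-0.007],0],[[0.004,0,-0.006],0],[[0,0,0],0]]' 0 20 |egrep "force|eef|width"
python3 - <<'E'
from h import *
st();tilt("pics/w13.png")
E
```

```text
eef_pos: [0.5408, 0.0375, 0.2164]
ft_force: [0.8, -0.2, -5.7]
grip_width: 0.241
finger_force: 20.0
t 20.87 p [0.5408 0.0375 0.2164] bin(-0.081,0.001) xang -10.0 f [ 0.8 -0.2 -5.7] w 0.241 ff 20.0
bar profile [(np.int64(14), np.int64(-62)), (np.int64(18), np.int64(-60)), (np.int64(22), np.int64(-59)), (np.int64(26), np.int64(-57)), (np.int64(30), np.int64(-55)), (np.int64(34), np.int64(-54)), (np.int64(38), np.int64(-52)), (np.int64(42), np.int64(-50)), (np.int64(46), np.int64(-49)), (np.int64(50), np.int64(-47)), (np.int64(54), np.int64(-45)), (np.int64(58), np.int64(-44)), (np.int64(62), np.int64(-42)), (np.int64(66), np.int64(-40)), (np.int64(70), np.int64(-39)), (np.int64(74), np.int64(-37)), (np.int64(78), np.int64(26)), (np.int64(82), np.int64(26)), (np.int64(86), np.int64(26)), (np.int64(90), np.int64(25)), (np.int64(94), np.int64(26)), (np.int64(98), np.int64(26))]
```

```bash

python3 -m creep '[[[0.008,0,-0.006],0],[[0.008,0,-0.005],0],[[0.007,0,-0.005],0],[[0.007,0,-0.004],0],[[0,0,0],0]]' 0 20 |egrep "force|eef|width"
python3 -m creep '[[[0.008,0,-0.003],0],[[0.008,0,-0.003],0],[[0.008,0,-0.002],0],[[0.004,0,-0.002],0],[[0,0,0],0]]' 0 20 |egrep "force|eef|width"
python3 - <<'E'
from h import *
st();tilt("pics/w14.png")
E
```

```text
eef_pos: [0.5693, 0.0325, 0.2351]
ft_force: [-2.3, -0.0, -4.9]
grip_width: 0.241
finger_force: 20.0
eef_pos: [0.5961, 0.0278, 0.2446]
ft_force: [-2.7, -0.5, -5.9]
grip_width: 0.236
finger_force: 20.0
t 21.75 p [0.5961 0.0278 0.2446] bin(-0.024,0.001) xang -10.0 f [-2.7 -0.5 -5.9] w 0.236 ff 20.0
bar profile [(np.int64(14), np.int64(-51)), (np.int64(18), np.int64(-46)), (np.int64(22), np.int64(-40)), (np.int64(26), np.int64(-35)), (np.int64(30), np.int64(-30)), (np.int64(34), np.int64(-25)), (np.int64(38), np.int64(-20)), (np.int64(42), np.int64(-15)), (np.int64(46), np.int64(-9)), (np.int64(50), np.int64(-4)), (np.int64(54), np.int64(54)), (np.int64(58), np.int64(53)), (np.int64(62), np.int64(53)), (np.int64(66), np.int64(53)), (np.int64(70), np.int64(54)), (np.int64(74), np.int64(53)), (np.int64(78), np.int64(53)), (np.int64(82), np.int64(54)), (np.int64(86), np.int64(54)), (np.int64(90), np.int64(53)), (np.int64(94), np.int64(53)), (np.int64(98), np.int64(53))]
```

```bash

python3 -m creep '[[[0,0,0],0],[[0,0,0],0],[[-0.01,0,0],0],[[-0.015,0,0],0],[[-0.01,0,0],0]]' 0 60 |egrep "force|eef|width"
python3 -m creep '[[[0,0,0],0],[[0,0,0],0],[[0,0,0],0],[[0,0,0],0],[[0,0,0],0]]' 0 60 |egrep "force|eef|width"
python3 - <<'E'
from h import *
st();L,im,o=tilt("pics/w15.png")
hsv=cv2.cvtColor(im,cv2.COLOR_BGR2HSV);m=((hsv[...,0]>20)&(hsv[...,0]<34)&(hsv[...,1]>170)&(hsv[...,2]>60)).astype(np.uint8)
n,l,s,c=cv2.connectedComponentsWithStats(m);W=L@np.array(o["tool_rot"]).T+o["eef_pos"]
for i in range(1,n):
    if s[i,4]>100:q=np.median(W[l==i],0);b=q[:2]-BO;print(c[i].round(),s[i,4],"bin",b@BX,b@BY,q[2])
E
```

```text
eef_pos: [0.5617, 0.034, 0.2454]
ft_force: [-0.1, 0.4, -3.1]
grip_width: 0.234
finger_force: 60.0
eef_pos: [0.5626, 0.0337, 0.2449]
ft_force: [0.9, -1.2, -2.1]
grip_width: 0.234
finger_force: 60.0
t 22.63 p [0.5626 0.0337 0.2449] bin(-0.058,0.001) xang -10.0 f [ 0.9 -1.2 -2.1] w 0.234 ff 60.0
bar profile [(np.int64(14), np.int64(-51)), (np.int64(18), np.int64(-46)), (np.int64(22), np.int64(-40)), (np.int64(26), np.int64(-35)), (np.int64(30), np.int64(-30)), (np.int64(34), np.int64(-25)), (np.int64(38), np.int64(-20)), (np.int64(42), np.int64(-15)), (np.int64(46), np.int64(-10)), (np.int64(50), np.int64(-5)), (np.int64(54), np.int64(55)), (np.int64(58), np.int64(54)), (np.int64(62), np.int64(54)), (np.int64(66), np.int64(54)), (np.int64(70), np.int64(54)), (np.int64(74), np.int64(54)), (np.int64(78), np.int64(54)), (np.int64(82), np.int64(54)), (np.int64(86), np.int64(54)), (np.int64(90), np.int64(54)), (np.int64(94), np.int64(54)), (np.int64(98), np.int64(54))]
[375. 134.] 369 bin -0.0211754640797648 -0.05859804011789281 0.0826490807690497
[303. 133.] 198 bin -0.0206714943475381 0.015977893326014517 0.07107945488518011
```

```bash

python3 -m creep '[[[0,0,-0.03],0],[[-0.03,0,-0.01],0],[[-0.03,0,0],0],[[-0.03,0,0],0],[[0,-0.03,0],0]]' 0 60 |egrep "ft_force|eef|width"
python3 - <<'E'
from h import *
np.set_printoptions(precision=3,suppress=True)
st();L,im,o=tilt("pics/w16.png");R=np.array(o["tool_rot"])
def lem(im,W,n):
    hsv=cv2.cvtColor(im,cv2.COLOR_BGR2HSV);m=((hsv[...,0]>20)&(hsv[...,0]<34)&(hsv[...,1]>150)&(hsv[...,2]>50)).astype(np.uint8)
    k,l,s,c=cv2.connectedComponentsWithStats(m)
    for i in range(1,k):
        if s[i,4]>40:q=np.median(W[l==i],0);b=q[:2]-BO;print(n,c[i].round(),s[i,4],"bin",b@BX,b@BY,q[2])
lem(im,L@R.T+o["eef_pos"],"wrist")
im,d=robot.get_image("top");lem(im,cloud("top",d),"top");cv2.imwrite("pics/t16.png",im)
E
```

```text
eef_pos: [0.4729, 0.0768, 0.2846]
ft_force: [1.4, -0.3, -1.5]
grip_width: 0.238
t 23.10 p [0.473 0.077 0.285] bin(-0.154,0.028) xang -10.2 f [ 1.4 -0.3 -1.5] w 0.238 ff 60.0
bar profile [(np.int64(14), np.int64(-51)), (np.int64(18), np.int64(-46)), (np.int64(22), np.int64(-40)), (np.int64(26), np.int64(-36)), (np.int64(30), np.int64(-30)), (np.int64(34), np.int64(-25)), (np.int64(38), np.int64(-20)), (np.int64(42), np.int64(-15)), (np.int64(46), np.int64(-10)), (np.int64(50), np.int64(-5))]
wrist [323.  23.] 2188 bin -0.004909083123203315 0.021283412234706915 0.07453489322840759
wrist [413.  23.] 2048 bin -0.004883443455573493 -0.07612982102571722 0.07273196553977408
top [167. 112.] 183 bin 0.04935549055495758 0.64629912570018 0.07358820321824178
top [153. 124.] 163 bin -0.014054684768214268 0.6621240578238448 0.08302698032302525
top [167. 174.] 391 bin -0.19253285362548417 0.47374011767699065 0.19077481157532028
top [350. 198.] 83 bin -0.007131970861518526 -0.08532996184181445 0.07290373300054775
```

```bash

python3 -m creep '[[[0,-0.035,0],0],[[0,-0.035,0],0],[[0,0,0],0]]' 0 60 |egrep "ft_force|eef|width"
python3 - <<'E'
from h import *
np.set_printoptions(precision=3,suppress=True)
o=st()
def lem(im,W,n):
    hsv=cv2.cvtColor(im,cv2.COLOR_BGR2HSV);m=((hsv[...,0]>18)&(hsv[...,0]<36)&(hsv[...,1]>130)&(hsv[...,2]>40)).astype(np.uint8)
    k,l,s,c=cv2.connectedComponentsWithStats(m)
    for i in range(1,k):
        if s[i,4]>40:q=np.median(W[l==i],0);b=q[:2]-BO;print(n,c[i].round(),s[i,4],"bin",b@BX,b@BY,q[2])
ci=robot.camera_info("wrist");im,d=robot.get_image("wrist");lem(im,cloud("wrist",d,ci),"wrist");cv2.imwrite("pics/w17.png",im)
im,d=robot.get_image("top");lem(im,cloud("top",d),"top");cv2.imwrite("pics/t17.png",im)
E
```

```text
eef_pos: [0.4917, 0.1524, 0.2845]
ft_force: [-0.6, -0.4, -2.5]
grip_width: 0.236
t 23.45 p [0.492 0.152 0.284] bin(-0.149,0.106) xang -9.8 f [-0.6 -0.4 -2.5] w 0.236 ff 60.0
wrist [393.  29.] 2293 bin -0.0044633965585233444 0.025350638474544204 0.07465902998591045
wrist [483.  30.] 2298 bin -0.0044240302690516445 -0.07413751436812993 0.07131862525211591
wrist [267. 305.] 325 bin -0.11932886560901207 0.11964262598418646 0.40631135605219737
wrist [365. 308.] 286 bin -0.11949705641025375 0.09452782654627481 0.4073400641528607
wrist [345. 358.] 3321 bin -0.12816092526685555 0.0948455195136087 0.41467218046864845
top [167. 112.] 208 bin 0.049302985241211905 0.6466545552242352 0.07404347622640939
top [154. 124.] 189 bin -0.014421866150237564 0.6614033197038666 0.08107835094840121
top [168. 175.] 470 bin -0.19369978879587824 0.4722883713747637 0.19020107435951306
top [322. 186.] 183 bin -0.004657964149088042 0.019170772141889333 0.07566649141647463
top [350. 198.] 148 bin -0.006041070799543063 -0.08271189707936262 0.07247820548161632
```

```bash

python3 -m creep '[[[0.005,-0.038,0],0],[[0.01,-0.038,0],0],[[0.025,-0.038,0],0],[[0.025,-0.037,0],0],[[0.015,0,0],0.112]]' 0 60 |egrep "ft_force|eef|width"
python3 -m creep '[[[0,0,0.035],0],[[0,0,0.035],0],[[0,0,0.035],0],[[0,0,0.035],0],[[0,0,0.035],0]]' 0 60 |egrep "ft_force|eef|width"
python3 -m creep '[[[0,0,0],0],[[0,0,0],0],[[0,0,0],0]]' 0 60 |egrep "ft_force|eef|width"
python3 - <<'E'
from h import *
st();tilt("pics/w18.png");print(rel([.596,.288,.098]))
E
```

```text
eef_pos: [0.5929, 0.2819, 0.2825]
ft_force: [-0.3, 0.2, -2.7]
grip_width: 0.236
eef_pos: [0.5915, 0.2761, 0.1081]
ft_force: [-0.0, 1.1, -1.5]
grip_width: 0.238
eef_pos: [0.5926, 0.2774, 0.112]
ft_force: [0.5, -0.6, -0.7]
grip_width: 0.236
t 24.63 p [0.5926 0.2774 0.112 ] bin(-0.071,0.246) xang -16.5 f [ 0.5 -0.6 -0.7] w 0.236 ff 60.0
bar profile [(np.int64(14), np.int64(-50)), (np.int64(18), np.int64(-45)), (np.int64(22), np.int64(-40)), (np.int64(26), np.int64(-35)), (np.int64(30), np.int64(-30)), (np.int64(34), np.int64(-25)), (np.int64(38), np.int64(-20)), (np.int64(42), np.int64(-15)), (np.int64(46), np.int64(-9)), (np.int64(50), np.int64(-5))]
[ 9.20138501e-05 -1.06436878e-02  1.47123975e-02]
```

```bash

python3 -m creep '[[[0,-0.01,0],0],[[0,0,0],0],[[0,0,0],0]]' 0 6 |egrep "ft_force|eef|width"
python3 -m creep '[[[0,0,0.006],0],[[0,0,0.004],0],[[-0.003,0,0.003],0],[[-0.005,0,0.001],0],[[0,0,0],0]]' 0 6 |egrep "force|eef|width"
python3 - <<'E'
from h import *
st();tilt("pics/w19.png")
E
```

```text
eef_pos: [0.5944, 0.2884, 0.1111]
ft_force: [0.4, 0.0, -1.6]
grip_width: 0.238
eef_pos: [0.5858, 0.2901, 0.0965]
ft_force: [-0.8, 0.6, 3.8]
grip_width: 0.236
finger_force: 6.0
t 25.35 p [0.5858 0.2901 0.0965] bin(-0.080,0.258) xang -16.4 f [-0.8  0.6  3.8] w 0.236 ff 6.0
bar profile [(np.int64(14), np.int64(-56)), (np.int64(18), np.int64(-52)), (np.int64(22), np.int64(-48)), (np.int64(26), np.int64(-44)), (np.int64(30), np.int64(-40)), (np.int64(34), np.int64(-36)), (np.int64(38), np.int64(-32)), (np.int64(42), np.int64(-28)), (np.int64(46), np.int64(-24)), (np.int64(50), np.int64(-20)), (np.int64(54), np.int64(-16)), (np.int64(58), np.int64(-11)), (np.int64(62), np.int64(95)), (np.int64(66), np.int64(95)), (np.int64(70), np.int64(95)), (np.int64(74), np.int64(95)), (np.int64(78), np.int64(95)), (np.int64(82), np.int64(96)), (np.int64(86), np.int64(95)), (np.int64(90), np.int64(95)), (np.int64(94), np.int64(95)), (np.int64(98), np.int64(96))]
```

```bash

python3 -m creep '[[[-0.015,0,0.002],0],[[-0.015,0,0.003],0],[[-0.015,0,0.004],0],[[-0.014,0,0.006],0],[[0,0,0],0]]' 0 8 |egrep "force|eef|width"
python3 - <<'E'
from h import *
st();tilt("pics/w20.png")
E
```

```text
eef_pos: [0.5261, 0.3069, 0.0795]
ft_force: [-1.0, 0.5, -1.0]
grip_width: 0.239
finger_force: 8.0
t 25.82 p [0.5261 0.3069 0.0795] bin(-0.141,0.264) xang -16.3 f [-1.   0.5 -1. ] w 0.239 ff 8.0
bar profile [(np.int64(14), np.int64(-63)), (np.int64(18), np.int64(-61)), (np.int64(22), np.int64(-60)), (np.int64(26), np.int64(-58)), (np.int64(30), np.int64(-57)), (np.int64(34), np.int64(-55)), (np.int64(38), np.int64(-54)), (np.int64(42), np.int64(-52)), (np.int64(46), np.int64(-51)), (np.int64(50), np.int64(-49)), (np.int64(54), np.int64(-48)), (np.int64(58), np.int64(-47)), (np.int64(62), np.int64(-45)), (np.int64(66), np.int64(-43)), (np.int64(70), np.int64(-41)), (np.int64(74), np.int64(78)), (np.int64(78), np.int64(78)), (np.int64(82), np.int64(78)), (np.int64(86), np.int64(78)), (np.int64(90), np.int64(78)), (np.int64(94), np.int64(78)), (np.int64(98), np.int64(78))]
```

```bash

python3 -m creep '[[[-0.012,0,0.007],0],[[-0.012,0,0.008],0],[[-0.011,0,0.009],0],[[-0.009,0,0.009],0],[[0,0,0],0]]' 0 8 |egrep "force|eef|width"
python3 - <<'E'
from h import *
st();tilt("pics/w21.png")
E
```

```text
eef_pos: [0.4863, 0.3188, 0.0466]
ft_force: [0.2, -0.8, -2.7]
grip_width: 0.24
finger_force: 8.0
t 26.28 p [0.4863 0.3188 0.0466] bin(-0.183,0.269) xang -16.4 f [ 0.2 -0.8 -2.7] w 0.240 ff 8.0
bar profile [(np.int64(14), np.int64(-69)), (np.int64(18), np.int64(-69)), (np.int64(22), np.int64(-69)), (np.int64(26), np.int64(-69)), (np.int64(30), np.int64(-69)), (np.int64(34), np.int64(-69)), (np.int64(38), np.int64(-69)), (np.int64(42), np.int64(-69)), (np.int64(46), np.int64(-69)), (np.int64(50), np.int64(-69)), (np.int64(54), np.int64(-69)), (np.int64(58), np.int64(-69)), (np.int64(62), np.int64(-69)), (np.int64(66), np.int64(-69)), (np.int64(70), np.int64(-68)), (np.int64(74), np.int64(-66)), (np.int64(78), np.int64(40)), (np.int64(82), np.int64(40)), (np.int64(86), np.int64(40)), (np.int64(90), np.int64(40)), (np.int64(94), np.int64(40)), (np.int64(98), np.int64(40))]
```

```bash

python3 -m creep '[[[0,0,0.001],0],[[0,0,0.001],0],[[0,0,0],0]]' 0 8 |egrep "ft_force|eef"
python3 -m creep '[[[0,0,0],0],[[0,0,0],0],[[0,0,0],0],[[0,0,0],0],[[0,0,0],0]]' 0.6 8 |egrep "ft_force|eef|width"
python3 -m creep '[[[0,0,-0.02],0],[[0,0,-0.04],0],[[0,0,-0.04],0],[[0,0,-0.04],0],[[0,0,0],0]]' 0.6 8 |egrep "ft_force|eef|width"
python3 -m creep '[[[-0.03,0.02,-0.02],0],[[-0.03,0.03,0],0],[[0,0.035,0],0],[[0,0.035,0],0],[[0,0,0],0]]' 0.6 8 |egrep "ft_force|eef|width"
python3 - <<'E'
from h import *
np.set_printoptions(precision=3,suppress=True)
st();ci=robot.camera_info("wrist");iw,d=robot.get_image("wrist")
it,dt=robot.get_image("top");isd,ds=robot.get_image("side")
a=cv2.resize(iw,(400,250));t=cv2.resize(it[115:275,190:446],(400,250));s=cv2.resize(isd[140:320,230:518],(400,250));t2=cv2.resize(it[150:215,280:384],(400,250),interpolation=cv2.INTER_CUBIC)
cv2.imwrite("pics/final.png",np.vstack([np.hstack([a,t]),np.hstack([s,t2])]))
P=cloud("top",dt);Q=P[...,:2]-BO;bx=Q@BX;by=Q@BY
for s in (-1,1):
    k=(s*by<.12)&(s*by>.06)&(bx>-.13)&(bx<-.06)&(P[...,2]>.1)&(P[...,2]<.16);q=np.c_[bx[k],P[k][:,2]]
    if len(q)>10: print(s,len(q),q[np.argsort(q[:,0])[:10]].mean(0))
E
```

```text
eef_pos: [0.4883, 0.3186, 0.0461]
ft_force: [0.5, -0.3, -1.3]
eef_pos: [0.4873, 0.3188, 0.0459]
ft_force: [-0.1, -0.5, 0.9]
grip_width: 0.552
eef_pos: [0.4911, 0.3208, 0.1947]
ft_force: [0.5, 0.8, 0.0]
grip_width: 0.603
eef_pos: [0.394, 0.2172, 0.2059]
ft_force: [0.0, 0.0, 0.3]
grip_width: 0.603
t 27.83 p [0.394 0.217 0.206] bin(-0.256,0.153) xang -16.5 f [0.  0.  0.3] w 0.603 ff 0.0
-1 179 [-0.108  0.135]
1 193 [-0.109  0.135]
```

View pics/final.png

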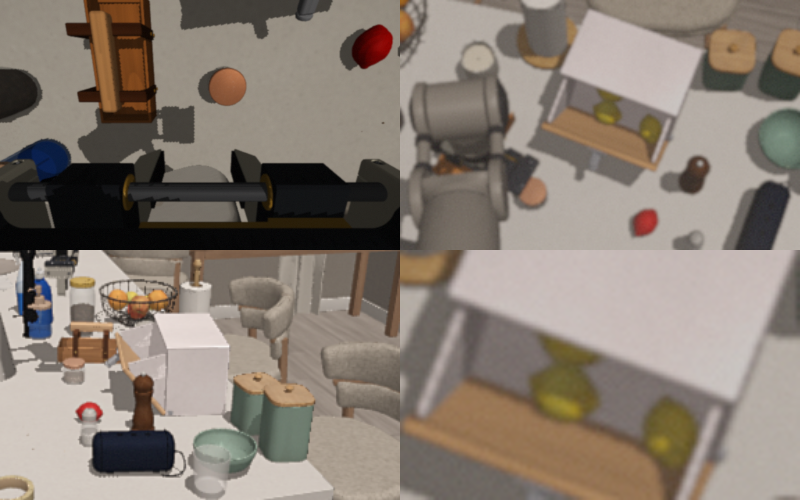

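```bash

python3 -m creep '[[[0.031,0.017,0],0],[[0.031,0.017,0],0],[[0.032,0.017,0],0],[[0.032,0.017,0],0],[[0.031,0.017,0],0]]' 0 10 |egrep "ft_force|eef|width"
python3 -m creep '[[[0,0,0.035],0],[[0,0,0.035],0],[[0,0,0.02],0],[[0,0,0.01],0],[[0,0,0],0]]' 0 10 |egrep "ft_force|eef|width"
python3 - <<'E'
from h import *
st()
E
```

```text
eef_pos: [0.525, 0.0948, 0.2054]
ft_force: [0.9, 0.4, 0.4]
grip_width: 0.286
eef_pos: [0.5221, 0.0958, 0.1034]
ft_force: [0.4, 0.5, 0.6]
grip_width: 0.004
t 28.82 p [0.5221 0.0958 0.1034] bin(-0.109,0.055) xang -16.4 f [0.4 0.5 0.6] w 0.004 ff 0.0
```

```bash

python3 -m creep '[[[0,0,0.003],0],[[0,0,0.003],0],[[0,0,0],0]]' |egrep "ft_force|eef"
python3 -m creep '[[[0,0,0.002],0],[[0,0,0.001],0],[[0,0,0],0]]' |egrep "ft_force|eef"
```

```text
eef_pos: [0.5245, 0.0957, 0.1013]
ft_force: [-0.2, 0.7, 2.8]
eef_pos: [0.5248, 0.0957, 0.1005]
ft_force: [-5.3, 1.1, 16.4]
```

```bash

python3 -m creep '[[[0,0,-0.01],0],[[0,0,-0.03],0],[[0,0,-0.04],0],[[-0.03,0,-0.03],0],[[-0.03,0,0],0]]' |egrep "ft_force|eef"
python3 -m creep '[[[0,0,0],0],[[0,0,0],0],[[0,0,0],0]]' |egrep "ft_force|eef"
python3 - <<'E'
from h import *
np.set_printoptions(precision=3,suppress=True)
st();it,dt=robot.get_image("top");P=cloud("top",dt);Q=P[...,:2]-BO;bx=Q@BX;by=Q@BY
for s in (-1,1):
    k=(s*by<.12)&(s*by>.06)&(bx>-.13)&(bx<-.06)&(P[...,2]>.1)&(P[...,2]<.16);q=np.c_[bx[k],P[k][:,2]]
    if len(q)>10: print(s,len(q),q[np.argsort(q[:,0])[:10]].mean(0))
m=np.hypot(P[...,0]-.52,P[...,1]+.17)<.04;print("mill top",P[m][:,2].max())
print(robot.finish_job())
E
```

```text
eef_pos: [0.4699, 0.1121, 0.213]
ft_force: [0.2, 0.5, 0.6]
eef_pos: [0.4667, 0.1119, 0.2068]
ft_force: [-0.0, -0.1, -1.2]
t 29.98 p [0.467 0.112 0.207] bin(-0.166,0.062) xang -16.4 f [-0.  -0.1 -1.2] w 0.004 ff 0.0
-1 181 [-0.109  0.134]
mill top 0.16176418726706876
the job is handed in; nothing more can be done
None
```

The job is handed in at about 30 s: all three lemons are in the bin, which stands fully open at its stop; the empty tote is upright on the worktop and the pepper mill is standing clear. The last camera check showed the bystanders and the red look-alike apparently in place, though I did not measure them.

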